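# Put the roll-change parts away in the caddy and the tube magazine

## Robot

A 7-joint arm with a two-finger parallel gripper is mounted at the origin on a cart in front of the work surface, level with it; the furniture and walls round the work are solid. World frame = base frame: x ahead of the robot, y to its left, z up, the work surface at z = 0. Lengths are in m, angles in degrees, forces in N, time in s.
With the tool pointing down it reaches from about 0.425 to 0.875 m from the base axis. Payload 8.4 kg.
Tool frame: the origin (TCP) lies on the centre line of the jaws, within the pads' length; the fingertips stand ahead of it and the grasp point (between the pads) lies 11 mm behind it (bot.tip_reach is the z of the fingertips in the tool frame, in m); z points along the fingers, x is the direction in which the jaws open and shut, and the axes are right-handed (so a half turn about z gives the same grasp; the last joint's range is limited). The gripper opens to 87 mm and grips with 3 to 60 N. Pads are 19 mm wide; open, the fingers measure 117 mm over their backs; the gripper's body (75 mm by 190 mm) begins 51 mm behind the grasp point.
Start: joints at [57.399, 19.091, 2.286, 83.961, -0.768, 76.965, -3.352], TCP at [0.294, -0.58, 0.231] pointing down, gripper open.
Joint ranges: [-147.57, 147.57], [-21.85, 119.76], [-74.77, 79.35], [14.55, 137.4], [-85.83, 265.84], [4.83, 119.75], [-152.11, 152.11]. Speed limits (degrees/s): [127.2, 127.2, 159.86, 159.86, 180, 180, 180].

## Interface

Orientations are given as a 3x3 rotation matrix whose columns are the frame's x, y, z axes.
In Python, from bench import bot, vision, trace, pinpoint gives the robot as it stands.
- The arm moves only by the tool servo_tool, never from a script. Its argument "steps" is a list that holds one entry, the list of rows, each a list of 7 numbers: the opening, from -1 (shut) to 1 (fully open), so that 0 is half open, then the shift along the tool's x, y, z scaled (see below), then the turn, a rotation vector about the tool's x, y, z scaled (see below). A call has 1 to 12 rows; each row shifts and turns the commanded pose from where the row before left it, along the tool's axes as they then stand; what a row does not reach is not made up. The controller multiplies each number of a shift by 0.03 m and each number of a turn by 0.15 rad. A row lasts 1/10 s, in which the tool goes at most 50 mm and 8.59 degrees, less where a joint would pass 70% of its speed; a pose out of reach is approached as far as the arm can. A call with a number of a shift or a turn outside -1 to 1 is refused whole. A call with a gripper value outside its range is refused whole. The fingers move at their own pace and stop on an object; "grip_force" is the grip in N (left out, the last holds). Time passes only in rows, so rows that do not move let the fingers close. It gives the time, the measured TCP pose, the force and the opening at its end, in the units of the state.
- bot.sense(): the state, without advancing time (a new reading comes with each control period).
- vision.read_camera(name): name is "side" or "top" or "wrist"; returns a dict with "img" (400x640x3 uint8, red, green, blue), "fx", "fy", "cx", "cy" (pixels), "distortion" ([k1, k2, p1, p2, k3] as OpenCV has them; the pictures are not rectified), "rvec" (rotation vector, rad) and "tvec" (3), from world to camera coordinates, as OpenCV has them. Camera axes: x right, y down, z forward; pixel columns grow to the right and rows downward; lengths in m; the calibration is good to about 2 mm. A picture is of the moment at which its call begins. There is no depth.
- bot.hand_in(): hands the job in, once; it reports no verdict.
Trained networks look in a picture, given as the dict that the camera call returned (one of the last four; its "shot" number tells which), for a name from the list of things; names that differ only in an ending like _2 or _b are one class to them, and where a whole thing is asked for, a point or a joint stands for the part that bears it (a point fixed in the world has none). Each returns a list of dicts, best first, with "p" (0 to 1); they miss things now and then, are a little off and sometimes report something else, mostly with a low value. They report only what shows in the picture. A call takes as long as a camera call.
- trace(query, picture): "region" (400x640 bool, what is visible of it) and "point" ([row, column] as shares, 0 to 1, of the picture: columns of its width, rows of its height, amid what is visible of it).
- pinpoint(query, picture): "point" ([row, column] as shares, 0 to 1, of the picture: columns of its width, rows of its height: a listed point, or the origin of a listed thing).
The state is a dict: "time": time; "qpos": joint angles; "qvel": joint speeds; "joint_efforts": joint torques, N m; "ee_pos": TCP position; "tcp_rot": TCP orientation; "wrist_force": force on the tool from outside, world axes, zero at the start; "torque": the same for the moment, N m; "finger_gap": finger opening in m.
Only numpy, scipy, OpenCV 4.12 (cv2) and the standard library are available. Lean on these libraries where they do the work, as an engineer would, in place of code of your own. Each camera call takes 0.05 s, during which the arm holds its last target.

## Task

Put the roll-change parts away: load the two slim steel bushings end to end into the upright tube magazine, the long sleeve first so that it lies at the bottom with the short spacer on top of it, and stand the two narrow cardboard cores upright in the grey caddy, one in each bay. Leave the wide cardboard core and the thin shaft collar where they are.

Things in the scene. Friction and masses are not known exactly. Their poses are not given: they have to be found in the camera images.
- core_a_mid (a point): One of the two narrow cardboard cores, alike: plain brown kraft tube standing upright, outside diameter 62 mm, inside about 50 mm, 50 mm tall. The point is its centre, half-way up (25 mm above its underside); z is its axis, pointing up.
- core_b_mid (a point): The other narrow cardboard core, the same in every way: outside diameter 62 mm, 50 mm tall, point at its centre, 25 mm above its underside.
- sleeve_mid (a point): The long steel sleeve: smooth bare-steel tube standing upright, outside diameter 26 mm, bore 12 mm, 46 mm tall. The point is its centre, half-way up (23 mm above its underside); z is its axis.
- spacer_mid (a point): The short steel spacer: bare-steel tube with one small dark set screw in its side, standing upright, outside diameter 26 mm, bore 12 mm, 30 mm tall. The point is its centre, half-way up (15 mm above its underside); z is its axis.
- collar_mid (a point): Look-alike, leave alone: thin bare-metal shaft collar lying flat, outside diameter 38 mm, 14 mm tall (too wide for the tube magazine). Point at its centre, 7 mm above its underside.
- wide_core_mid (a point): Look-alike, leave alone: wide brown cardboard core, outside diameter 86 mm, 43 mm tall (too wide for the caddy). Point at its centre, 21.5 mm above its underside.
- caddy: Low grey open-topped metal tray, fixed to the worktop, with one cross wall that makes two bays. Outside 172 mm along its x, 88 mm along its y, 24 mm high; walls 4 mm, floor 4 mm thick. Each bay is 80 x 80 mm inside; bay centres lie at x = +42 mm and x = -42 mm, y = 0 in its frame. Origin at the centre of its underside, on the worktop; z up.
- magazine: Upright slick aluminium tube, fixed on a round dark flange (76 mm across, 5 mm thick). Outside 38 mm, bore 32 mm, inner floor 6 mm above the worktop; from 58 mm up it widens as a steep funnel to 46 mm inside, 52 mm outside at the rim, 78 mm above the worktop. A part let go upright in the mouth within about 5 mm of the axis slides down by itself. Origin: centre of its underside; z up the bore.
- drive_roller: Obstacle, part of the machine, never moved: tall black upright roller, 85 mm across and 178 mm high with a thin threaded shaft on top up to 327 mm, standing behind the work. Pass in front of it (nearer the robot) when crossing from side to side. Origin at the centre of its foot, on the worktop; z up.

How it is judged:
By the outcome, as a careful person would: the job done as asked, in the order asked, and still so for the second after the job is handed in, with the robot touching nothing.
It also fails if it takes over 102 s, if anything falls off the work surface, if the arm or the gripper's body presses on something with over 40 N, if the wrist force passes 120 N, or if a joint passes its speed limit or range.

## Working session

There is one attempt and no reset: what is moved stays moved. The work goes in short steps, Python scripts to look and compute and a tool call to move; the robot and the scene stay as the last step left them, time stands still between calls to the robot, and variables do not carry over. Pictures are saved under pics/ and viewed, and the job is handed in when it is done.

Besides the shell and the picture viewer there is one more tool, called after "Call:" as name(argument=value, ...), one argument or row to a line, values as JSON. servo_tool: Moves the arm, as the interface text tells. Shifts and turns lie within -1 to 1; 1 stands for 0.03 m of shift or 0.15 rad of turn. Its arguments: {"type":"object","properties":{"steps":{"type":"array","items":{"type":"array","items":{"type":"array","items":{"type":"number","minimum":-1,"maximum":1}}}},"grip_force":{"type":"number"}},"required":["steps"]}

```bash
ls; mkdir -p pics; cat > h.py <<'E'
import numpy as np, cv2
from bench import bot, vision, trace, pinpoint
def cam(n,save=None):
    p=vision.read_camera(n)
    if save: cv2.imwrite(f'pics/{save}.png',p['img'][:,:,::-1])
    return p
def ray(p,px):
    K=np.array([[p['fx'],0,p['cx']],[0,p['fy'],p['cy']],[0,0,1]])
    u=cv2.undistortPoints(np.array([[px]],float),K,np.array(p['distortion'],float))[0,0]
    R,_=cv2.Rodrigues(np.array(p['rvec'],float)); t=np.array(p['tvec'],float).ravel()
    return -R.T@t, R.T@np.array([u[0],u[1],1.])
def atz(p,px,z):
    c,d=ray(p,px); return c+d*(z-c[2])/d[2]
def proj(p,X):
    K=np.array([[p['fx'],0,p['cx']],[0,p['fy'],p['cy']],[0,0,1]])
    return cv2.projectPoints(np.array(X,float).reshape(-1,1,3),np.array(p['rvec'],float),np.array(p['tvec'],float),K,np.array(p['distortion'],float))[0][:,0]
Z=dict(core_a_mid=.025,core_b_mid=.025,sleeve_mid=.023,spacer_mid=.015,collar_mid=.007,wide_core_mid=.0215,caddy=0,magazine=0,drive_roller=0)
E
python3 - <<'E'
from h import *
s=bot.sense(); print(s['time'],s['ee_pos'],s['tcp_rot'],s['finger_gap'],bot.tip_reach)
for n in ('top','side','wrist'):
    p=cam(n,n+'0')
    print(n,ray(p,(320,200)))
    for k,z in Z.items():
        if k=='core_b_mid': continue
        for d in pinpoint(k,p)[:3]:
            r,c=d['point']; px=(c*640,r*400)
            print(k,round(d['p'],2),np.round(px,1),np.round(atz(p,px,z),4))
E
```

```text
pics
0.0 [ 0.29404838 -0.5791972   0.22968282] [[ 4.52734647e-01 -8.91644955e-01 -7.83339027e-04]
 [-8.91643957e-01 -4.52735315e-01  1.33706932e-03]
 [-1.54683636e-03  9.31219024e-05 -9.99998799e-01]] 0.08676299033151329 0.008
top (array([0.38604397, 0.02212406, 1.34007578]), array([ 0.0792238 , -0.03478442, -0.99666879]))
core_a_mid 0.75 [434.1 230.7] [ 0.41   -0.3556  0.025 ]
sleeve_mid 0.41 [212.5 217.3] [0.4326 0.2862 0.023 ]
spacer_mid 0.51 [247.7 225.6] [0.4113 0.1848 0.015 ]
collar_mid 0.5 [409.4 246.9] [ 0.3612 -0.2889  0.007 ]
wide_core_mid 0.78 [392.6 206.7] [ 0.4767 -0.2357  0.0215]
caddy 0.84 [302.3 202.7] [0.4833 0.0277 0.    ]
magazine 0.91 [178.  217.9] [0.4291 0.3915 0.    ]
side (array([0.06304993, 1.02348032, 0.73083562]), array([ 0.30684894, -0.78300618, -0.54116753]))
core_a_mid 0.57 [379.4 143.9] [ 0.4106 -0.3716  0.025 ]
sleeve_mid 0.59 [285.  268.1] [0.4343 0.2787 0.023 ]
sleeve_mid 0.35 [263.7 312.6] [0.4167 0.4146 0.023 ]
spacer_mid 0.63 [312. 250.] [0.4083 0.1898 0.015 ]
collar_mid 0.64 [376.4 146. ] [ 0.4243 -0.3889  0.007 ]
collar_mid 0.53 [384.8 165.6] [ 0.3645 -0.2731  0.007 ]
wide_core_mid 0.95 [352.  159.8] [ 0.4587 -0.2441  0.0215]
caddy 0.96 [307.1 207.9] [0.4946 0.0144 0.    ]
magazine 0.96 [265.1 311.7] [0.4267 0.3914 0.    ]
magazine 0.17 [313.9 249.1] [0.4126 0.1676 0.    ]
wrist (array([ 0.36584633, -0.5425552 ,  0.38524612]), array([-0.27850344, -0.13944991, -0.95039903]))
```

View pics/top0.png

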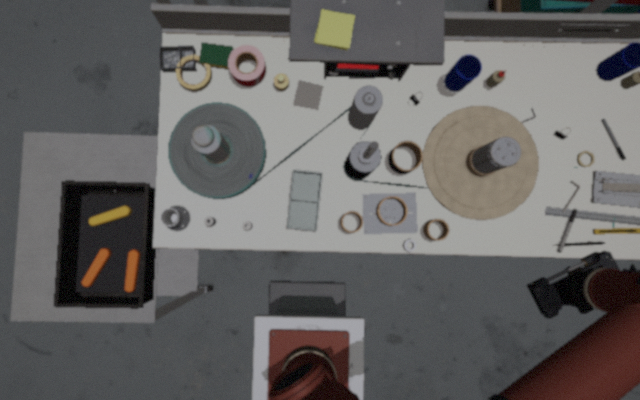

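View pics/side0.png

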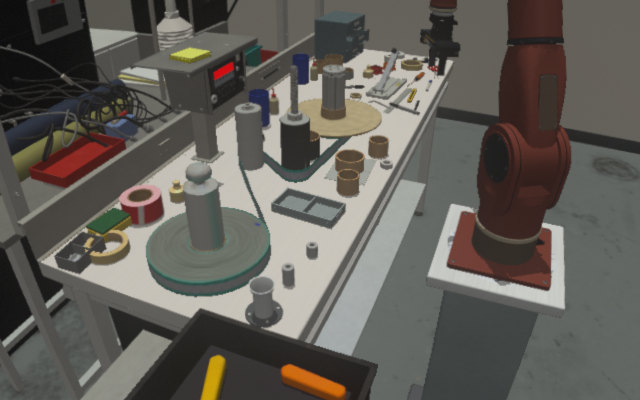

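View pics/wrist0.png

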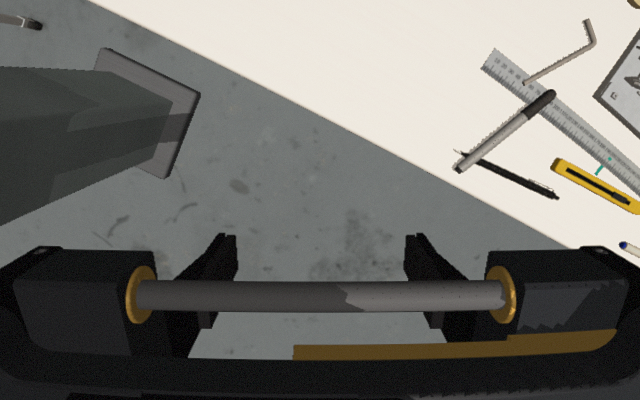

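```bash
cat > m.py <<'E'
from h import *
t=cam('top'); s=cam('side')
def tri(pa,xa,pb,xb):
    c1,d1=ray(pa,xa);c2,d2=ray(pb,xb); d1/=np.linalg.norm(d1);d2/=np.linalg.norm(d2)
    A=np.stack([d1,-d2],1); l=np.linalg.lstsq(A,c2-c1,rcond=None)[0]
    return (c1+l[0]*d1+c2+l[1]*d2)/2, np.linalg.norm(c1+l[0]*d1-c2-l[1]*d2)
for k in Z:
    for n,p in (('t',t),('s',s)):
        for d in trace(k,p)[:3]:
            r=d['region'];ys,xs=np.nonzero(r)
            if len(xs)==0: continue
            px=(d['point'][1]*640,d['point'][0]*400)
            print(k,n,round(d['p'],2),xs.min(),xs.max(),ys.min(),ys.max(),r.sum(),np.round(px,1),np.round(atz(p,px,Z[k]),3))
im=t['img']; cv2.imwrite('pics/t1.png',cv2.resize(im[180:260,320:480,::-1],None,fx=5,fy=5,interpolation=cv2.INTER_CUBIC))
cv2.imwrite('pics/t2.png',cv2.resize(im[150:250,160:330,::-1],None,fx=4.7,fy=4.7,interpolation=cv2.INTER_CUBIC))
im=s['img']; cv2.imwrite('pics/s1.png',cv2.resize(im[120:330,240:420,::-1],None,fx=2.8,fy=2.8,interpolation=cv2.INTER_CUBIC))
E
python3 m.py
```

```text
core_a_mid t 0.64 423 448 219 240 240 [441.7 234.1] [ 0.401 -0.378  0.025]
core_a_mid s 0.69 368 389 135 157 440 [379.2 145.3] [ 0.408 -0.362  0.025]
core_a_mid s 0.28 337 359 169 195 518 [347.7 181.1] [ 0.428 -0.116  0.025]
core_b_mid t 0.49 340 362 212 232 142 [357.9 225.6] [ 0.419 -0.135  0.025]
core_b_mid s 0.88 337 360 168 195 568 [346.5 183.9] [ 0.426 -0.1    0.025]
core_b_mid s 0.62 368 388 135 157 426 [376.3 143.1] [ 0.421 -0.373  0.025]
sleeve_mid t 0.42 205 215 216 224 84 [210.5 217.6] [0.432 0.292 0.023]
sleeve_mid t 0.24 243 251 221 229 59 [248.  226.7] [0.408 0.183 0.023]
sleeve_mid s 0.73 368 388 135 157 419 [378.3 144.7] [ 0.413 -0.369  0.023]
sleeve_mid s 0.58 282 293 263 286 263 [287.  270.8] [0.427 0.285 0.023]
spacer_mid t 0.39 244 251 222 229 47 [246.2 226.9] [0.407 0.189 0.015]
spacer_mid s 0.75 306 317 242 257 173 [312.1 247.8] [0.411 0.182 0.015]
spacer_mid s 0.7 337 359 169 195 544 [346.1 181.4] [ 0.437 -0.129  0.015]
collar_mid t 0.45 403 414 240 249 43 [406.3 247.2] [ 0.36  -0.28   0.007]
collar_mid s 0.48 380 392 159 168 108 [382.6 165.5] [ 0.371 -0.271  0.007]
wide_core_mid t 0.65 376 407 196 225 332 [400.3 206.9] [ 0.477 -0.258  0.022]
wide_core_mid s 0.6 335 364 149 172 563 [349.6 160.6] [ 0.464 -0.237  0.021]
caddy t 0.92 287 322 170 230 1751 [303.8 200.1] [0.491 0.023 0.   ]
caddy s 0.81 270 345 188 228 1853 [305.7 206.7] [0.5  0.01 0.  ]
magazine t 0.65 160 189 205 230 572 [176.1 214.3] [0.44  0.397 0.   ]
magazine s 0.68 245 282 276 326 1354 [264.3 304.6] [0.437 0.374 0.   ]
```

View pics/t1.png

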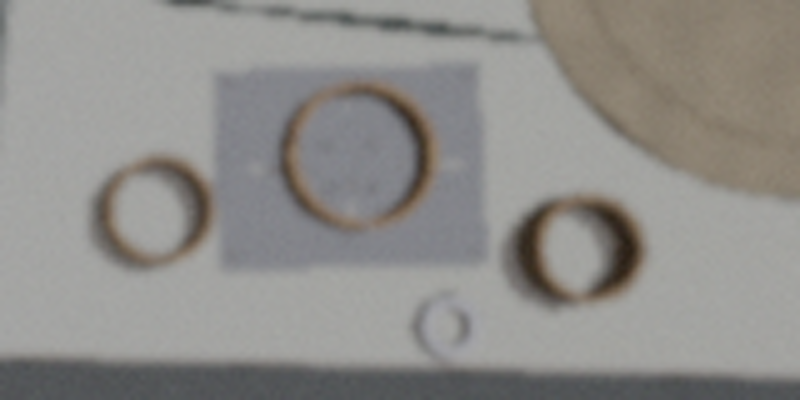

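View pics/t2.png

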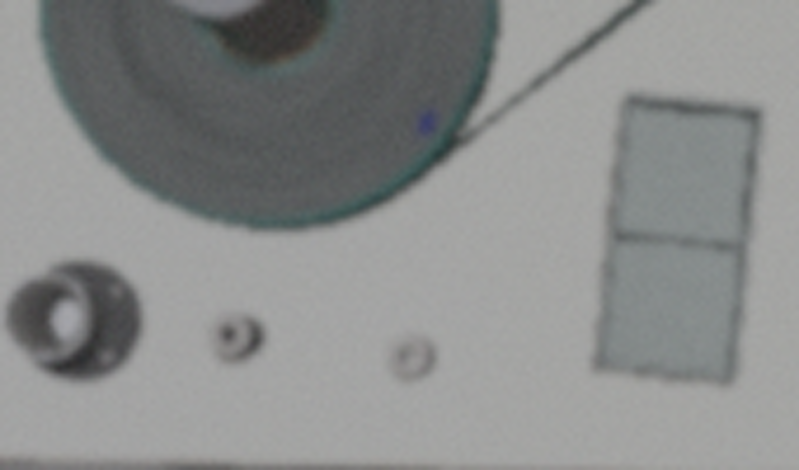

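View pics/s1.png

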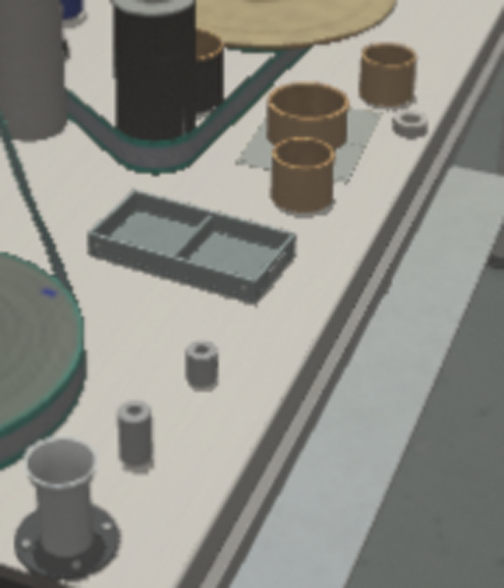

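```bash
python3 - <<'E'
from h import *
t=cam('top');s=cam('side')
def T(x,y,z): print('top',atz(t,(320+x/5-.4,180+y/5-.4),z).round(4))
def T2(x,y,z): print('top2',atz(t,(160+x/4.7-.4,150+y/4.7-.4),z).round(4))
def S(x,y,z): print('side',atz(s,(240+x/2.8-.3,120+y/2.8-.3),z).round(4))
print('core R');T(583,248,.05);S(388,59,.05)
print('core L');T(156,210,.05);S(303,156,.05)
print('wide');T(361,155,.043)
print('sleeve');T2(236,336,.046);S(135,412,.046)
print('spacer');T2(412,356,.03);S(202,350,.03)
print('mag rim');T2(49,320,.078);S(61,465,.078); T2(82,321,.005);S(67,539,.005)
print('caddy corners')
for c in [(628,95),(762,110),(733,382),(595,368)]: T2(*c,.024)
for c in [(135,192),(294,238),(251,289),(90,238)]: S(*c,.024)
for d in pinpoint('drive_roller',s)[:2]+pinpoint('drive_roller',t)[:2]: print(d)
E
```

```text
core R
top [ 0.4139 -0.3543  0.05  ]
side [ 0.4074 -0.3418  0.05  ]
core L
top [ 0.4292 -0.1118  0.05  ]
side [ 0.4246 -0.1043  0.05  ]
wide
top [ 0.4639 -0.2294  0.043 ]
sleeve
top2 [0.4209 0.2887 0.046 ]
side [0.4183 0.2969 0.046 ]
spacer
top2 [0.4117 0.1842 0.03  ]
side [0.4087 0.1896 0.03  ]
mag rim
top2 [0.4267 0.3918 0.078 ]
side [0.425  0.4003 0.078 ]
top2 [0.429  0.3928 0.005 ]
side [0.4263 0.3981 0.005 ]
caddy corners
top2 [0.5771 0.0565 0.024 ]
top2 [ 0.5699 -0.0271  0.024 ]
top2 [ 0.4007 -0.013   0.024 ]
top2 [0.4072 0.0722 0.024 ]
side [ 0.565  -0.0206  0.024 ]
side [ 0.3973 -0.0025  0.024 ]
side [0.4052 0.0874 0.024 ]
side [0.5693 0.0679 0.024 ]
{'point': [0.498, 0.4763], 'p': 0.65}
```

```bash
python3 - <<'E'
from h import *
t=cam('top');s=cam('side')
print(atz(s,(295,116),.178), atz(s,(240+157/2.8,120+125/2.8),0.0))
im=t['img']; cv2.imwrite('pics/t3.png',cv2.resize(im[120:200,320:440,::-1],None,fx=6,fy=6,interpolation=cv2.INTER_CUBIC))
E
```

```text
[ 0.59745255 -0.14669884  0.178     ] [ 0.61642864 -0.18915133  0.        ]
```

View pics/t3.png

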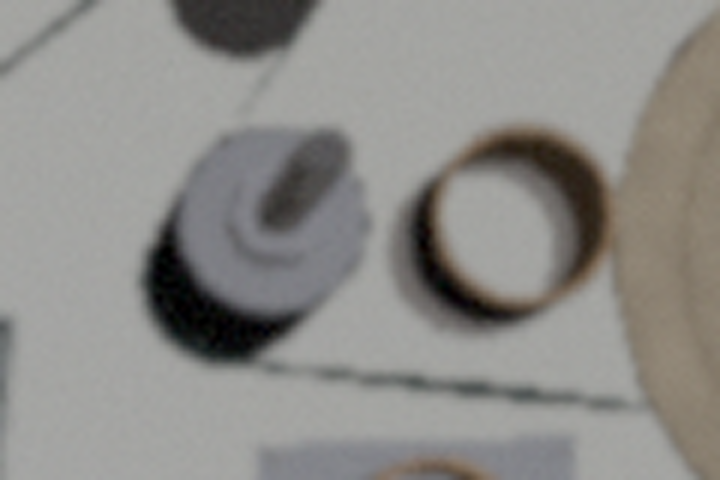

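Call:
servo_tool(
  steps=[
    [[1,0,0,0,0,0,0.93],[1,0,0,0,0,0,0.93],[1,0,0,0,0,0,0.93],[1,0,0,0,0,0,0.93],[1,-0.99,-0.4,0.1,0,0,0],[1,-0.99,-0.4,0.1,0,0,0],[1,-0.99,-0.4,0.1,0,0,0],[1,-0.99,-0.4,0.1,0,0,0],[1,-0.99,-0.4,0.1,0,0,0],[1,-0.99,-0.4,0.1,0,0,0],[1,-0.99,-0.4,0.1,0,0,0],[1,-0.99,-0.4,0.1,0,0,0]],
  ],
  grip_force=15,
)

```text
time: 3.85
ee_pos: [0.4113, -0.3501, 0.2066]
tcp_rot: [[-0.088, -0.996, 0.0], [-0.996, 0.088, -0.0], [0.0, -0.0, -1.0]]
wrist_force: [1.3, 0.1, -0.2]
finger_gap: 0.0868
```

```bash
cat >> h.py <<'E'
def st():
    s=bot.sense(); R=np.array(s['tcp_rot']); print('t',round(s['time'],2),'pos',np.round(s['ee_pos'],4),'x',R[:,0].round(3),'z',R[:,2].round(4),'gap',round(s['finger_gap'],4),'F',np.round(s['wrist_force'],1),'q',np.round(s['qpos'],0)); return s
def delta(target):
    s=st(); R=np.array(s['tcp_rot']); d=R.T@(np.array(target)-s['ee_pos']); print('to',np.round(target,4),'units total',np.round(d/.03,2)); return d
E
python3 - <<'E'
from h import *
st(); p=cam('wrist','w1')
for d in pinpoint('core_a_mid',p)[:3]:
    r,c=d['point']; print(d['p'],c*640,r*400,atz(p,(c*640,r*400),.025))
E
```

```text
t 3.85 pos [ 0.4113 -0.3501  0.2066] x [-0.088 -0.996  0.   ] z [ 3.e-04 -3.e-04 -1.e+00] gap 0.0868 F [ 1.3  0.1 -0.2] q [ 38.   7.  -2. 101.   0.  71. -60.]
```

View pics/w1.png

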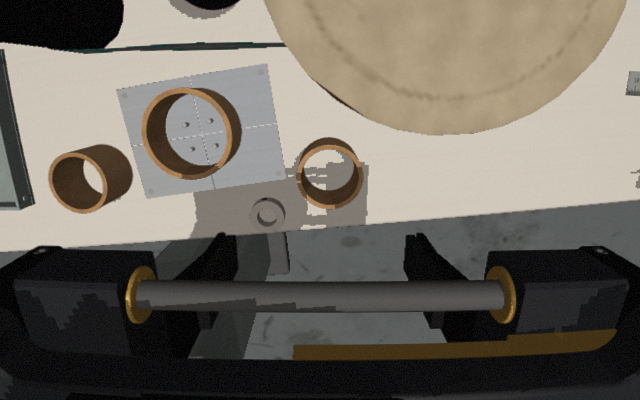

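```bash
cat >> h.py <<'E'
def rim(p,box,z,hsv=((5,70,60),(22,255,255)),save=None):
    x0,y0,x1,y1=box; im=p['img'][y0:y1,x0:x1]
    m=cv2.inRange(cv2.cvtColor(np.ascontiguousarray(im),cv2.COLOR_RGB2HSV),*hsv)
    ys,xs=np.nonzero(m)
    return xs.min()+x0,xs.max()+x0,ys.min()+y0,ys.max()+y0
def crop(p,box,f,name):
    x0,y0,x1,y1=box; cv2.imwrite(f'pics/{name}.png',cv2.resize(p['img'][y0:y1,x0:x1,::-1],None,fx=f,fy=f,interpolation=cv2.INTER_CUBIC))
def circ(p,c,z,r):
    a=np.linspace(0,2*np.pi,60,endpoint=False)
    return proj(p,np.stack([c[0]+r*np.cos(a),c[1]+r*np.sin(a),0*a+z],1))
def overlay(p,circles,box,f,name):
    x0,y0,x1,y1=box; im=cv2.resize(p['img'][y0:y1,x0:x1,::-1],None,fx=f,fy=f,interpolation=cv2.INTER_CUBIC)
    for c,z,r,col in circles:
        q=((circ(p,c,z,r)-[x0,y0]+.5)*f).astype(int); cv2.polylines(im,[q],True,col,1)
    cv2.imwrite(f'pics/{name}.png',im)
E
python3 - <<'E'
from h import *
p=cam('wrist')
print(atz(p,(329,176),.05),atz(p,(78,180),.05))
c=atz(p,(329,177),.05)[:2]; b=atz(p,(78,181),.05)[:2]
overlay(p,[(c,.05,.031,(0,255,0)),(c,.0,.031,(255,0,0)),(b,.05,.031,(0,255,0)),(b,.0,.031,(255,0,0))],(40,120,380,240),2.3,'o1')
E
```

```text
[ 0.41468961 -0.35445272  0.05      ] [ 0.43119319 -0.11184201  0.05      ]
```

View pics/o1.png

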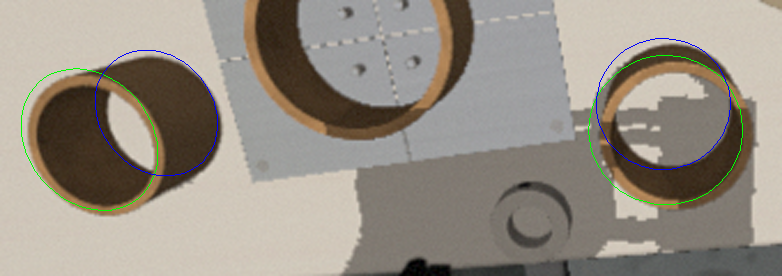

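```bash
python3 - <<'E'
from h import *
p=cam('wrist')
c=atz(p,(333.6,177.8),.05)[:2]; b=atz(p,(80,182.3),.05)[:2]
print(c,b)
overlay(p,[(c,.05,.031,(0,255,0)),(c,.0,.031,(255,0,0)),(b,.05,.031,(0,255,0)),(b,.0,.031,(255,0,0))],(40,120,380,240),2.3,'o2')
delta([*c,.06])
E
```

```text
[ 0.41111418 -0.36126756] [ 0.4278974  -0.11609257]
t 4.05 pos [ 0.4111 -0.3509  0.2067] x [-0.086 -0.996  0.   ] z [ 1.e-04 -3.e-04 -1.e+00] gap 0.0872 F [-0.8 -1.5  0.2] q [ 38.   7.  -2. 101.   0.  72. -59.]
to [ 0.4111 -0.3613  0.06  ] units total [ 0.34 -0.03  4.89]
```

View pics/o2.png

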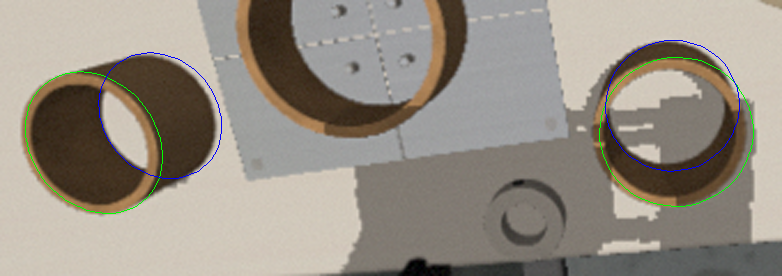

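Call:
servo_tool(
  steps=[
    [[1,0.24,-0.03,0.8,0,0,0],[1,0,0,0.9,0,0,0],[1,0,0,0.9,0,0,0],[1,0,0,0.9,0,0,0],[1,0,0,0.9,0,0,0],[1,0,0,0.8,0,0,0],[1,0,0,0.53,0,0,0],[1,0,0,0,0,0,0]],
  ],
)

```text
time: 4.85
ee_pos: [0.4089, -0.3589, 0.0325]
tcp_rot: [[-0.09, -0.996, -0.003], [-0.996, 0.09, 0.002], [-0.002, 0.004, -1.0]]
wrist_force: [-0.6, -1.1, 0.1]
finger_gap: 0.087
```

```bash
python3 - <<'E'
from h import *
st(); p=cam('wrist','w2')
E
```

```text
t 4.85 pos [ 0.4089 -0.3589  0.0325] x [-0.09  -0.996 -0.002] z [-0.0035  0.002  -1.    ] gap 0.087 F [-0.6 -1.1  0.1] q [ 38.  18.  -2. 110.   1.  52. -59.]
```

View pics/w2.png

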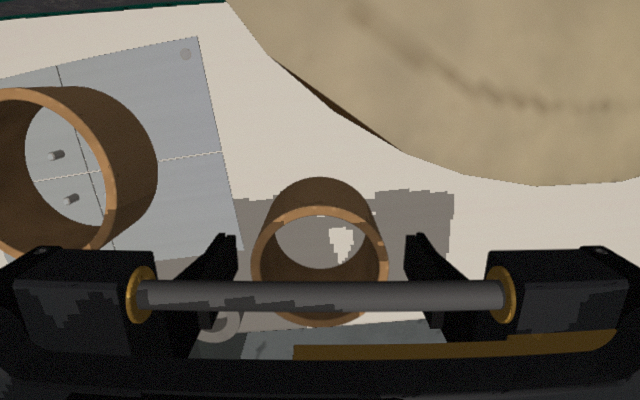

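```bash
python3 - <<'E'
from h import *
p=cam('wrist')
c=atz(p,(320,266),.05); print(c)
overlay(p,[(c,.05,.031,(0,255,0))],(200,160,440,340),3,'o3')
st()
E
```

```text
[ 0.41355302 -0.35932165  0.05      ]
t 4.95 pos [ 0.4106 -0.3596  0.035 ] x [-0.089 -0.996  0.   ] z [-3.e-04 -2.e-04 -1.e+00] gap 0.0871 F [1.6 0.7 0.3] q [ 38.  18.  -2. 110.   1.  52. -59.]
```

View pics/o3.png

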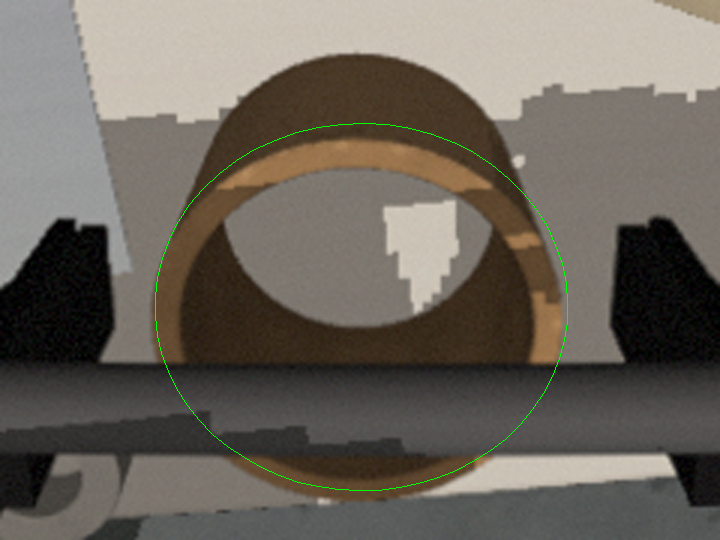

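Call:
servo_tool(
  steps=[
    [[-1,0,0,0,0,0,0],[-1,0,0,0,0,0,0],[-1,0,0,0,0,0,0],[-1,0,0,0,0,0,0],[-1,0,0,0,0,0,0],[-1,0,0,0,0,0,0]],
  ],
  grip_force=15,
)

```text
time: 5.55
ee_pos: [0.4113, -0.3587, 0.0349]
tcp_rot: [[-0.088, -0.996, 0.0], [-0.996, 0.088, -0.0], [0.0, -0.0, -1.0]]
wrist_force: [0.4, 0.2, 1.8]
finger_gap: 0.06
```

Call:
servo_tool(
  steps=[
    [[-1,0,0,-0.7,0,0,0],[-1,0,0,-1,0,0,0],[-1,0,0,-1,0,0,0],[-1,0,0,-0.6,0,0,0]],
  ],
)

```text
time: 5.95
ee_pos: [0.4117, -0.359, 0.1359]
tcp_rot: [[-0.088, -0.996, 0.002], [-0.996, 0.088, -0.001], [0.001, -0.002, -1.0]]
wrist_force: [0.1, 0.2, -0.4]
finger_gap: 0.0593
```

Call:
servo_tool(
  steps=[
    [[-1,-0.7,0,0,0,0,0],[-1,-1,0.02,0,0,0,0],[-1,-1,0.02,0,0,0,0],[-1,-1,0.02,0,0,0,0],[-1,-1,0.02,0,0,0,0],[-1,-1,0.02,0,0,0,0],[-1,-1,0.02,0,0,0,0],[-1,-1,0.02,0,0,0,0],[-1,-1,0.02,0,0,0,0],[-1,-1,0.02,0,0,0,0],[-1,-1,0.02,0,0,0,0],[-1,-0.8,0,0,0,0,0]],
  ],
)

```text
time: 7.15
ee_pos: [0.4353, -0.0127, 0.1337]
tcp_rot: [[-0.087, -0.996, 0.0], [-0.996, 0.087, 0.0], [-0.0, -0.0, -1.0]]
wrist_force: [0.3, -0.6, -0.5]
finger_gap: 0.0597
```

Call:
servo_tool(
  steps=[
    [[-1,-0.8,-0.3,0,0,0,0],[-1,0,-0.3,0,0,0,0],[-1,0,0,0,0,0,0],[-1,0,0,0,0,0,0]],
  ],
)

```text
time: 7.55
ee_pos: [0.4552, 0.0071, 0.1334]
tcp_rot: [[-0.089, -0.996, -0.001], [-0.996, 0.089, -0.0], [0.0, 0.001, -1.0]]
wrist_force: [0.7, -0.2, -0.4]
finger_gap: 0.0596
```

```bash
python3 - <<'E'
from h import *
st(); p=cam('wrist','w3')
E
```

```text
t 7.55 pos [0.4552 0.0071 0.1334] x [-0.089 -0.996  0.   ] z [-9.e-04 -1.e-04 -1.e+00] gap 0.0596 F [ 0.7 -0.2 -0.4] q [  16.    2.  -22.  116.    1.   62. -102.]
```

View pics/w3.png

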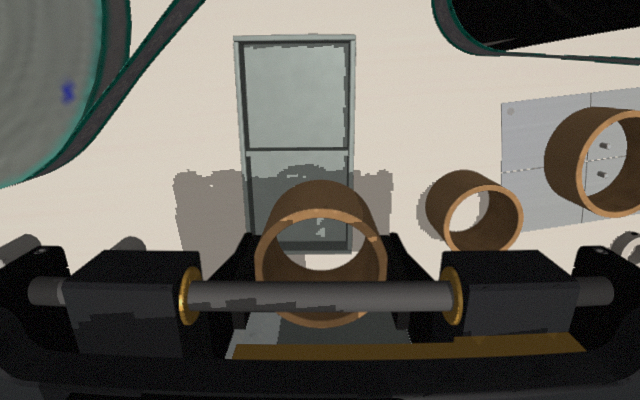

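```bash
python3 - <<'E'
from h import *
p=cam('wrist')
for q in [(234,37),(355,36),(244,148.5),(350,148.5),(352,252),(240,252)]: print(q,atz(p,q,.024))
yaw=np.radians(-5)
def cor(c,yaw):
    R=np.array([[np.cos(yaw),-np.sin(yaw)],[np.sin(yaw),np.cos(yaw)]])
    return R,c
im=p['img'][:,:,::-1].copy()
FL=atz(p,(234,36.5),.024)[:2];FR=atz(p,(355,36.5),.024)[:2]
d=FL-FR; print('yaw',np.degrees(np.arctan2(-d[0],d[1])),np.linalg.norm(d))
y=np.arctan2(-d[0],d[1]); ex=np.array([np.cos(y),np.sin(y)]);ey=np.array([-ex[1],ex[0]])
c=(FL+FR)/2-.086*ex; print('centre',c,'far',c+.042*ex,'near',c-.042*ex)
for a,b,w in ((.086,.044,.024),(.082,.040,.024),(.082,.04,.004)):
    pts=[np.append(c+sx*a*ex+sy*b*ey,w) for sx,sy in ((1,1),(1,-1),(-1,-1),(-1,1))]
    cv2.polylines(im,[np.round(proj(p,pts)).astype(int)],True,(0,0,255),1)
cv2.imwrite('pics/o4.png',im)
st()
E
```

```text
(234, 37) [0.57614608 0.05809367 0.024     ]
(355, 36) [ 0.56865078 -0.0278163   0.024     ]
(244, 148.5) [0.49566215 0.06255985 0.024     ]
(350, 148.5) [ 0.48823844 -0.01876368  0.024     ]
(352, 252) [ 0.40031602 -0.01483619  0.024     ]
(240, 252) [0.40862588 0.07968966 0.024     ]
yaw -5.434591870037626 0.08622613738368587
centre [0.4867846  0.02327071] far [0.52859581 0.01929292] near [0.44497339 0.0272485 ]
t 7.65 pos [0.455  0.007  0.1335] x [-0.09  -0.996  0.   ] z [-7.e-04 -2.e-04 -1.e+00] gap 0.0597 F [ 0.4 -0.1 -0.8] q [  16.    2.  -22.  116.    1.   62. -102.]
```

View pics/o4.png

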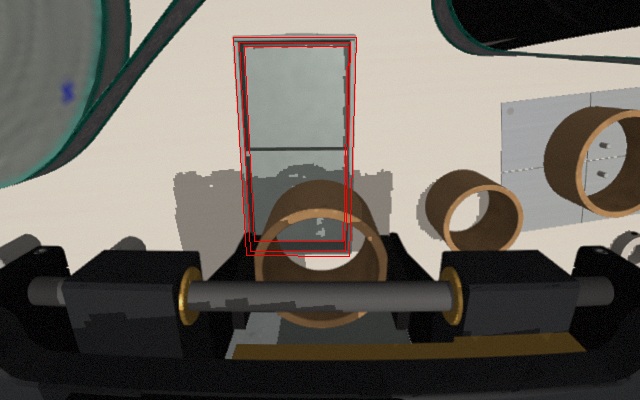

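Call:
servo_tool(
  steps=[
    [[-1,-0.12,-0.42,0,0,0,0],[-1,-0.25,-1,0,0,0,0],[-1,-0.25,-1,0.3,0,0,0],[-1,0,0,0.8,0,0,0],[-1,0,0,0.8,0,0,0],[-1,0,0,0.2,0,0,0],[-1,0,0,0,0,0,0],[-1,0,0,0,0,0,0]],
  ],
)

```text
time: 8.45
ee_pos: [0.5302, 0.02, 0.0717]
tcp_rot: [[-0.088, -0.996, 0.001], [-0.996, 0.088, 0.0], [-0.0, -0.001, -1.0]]
wrist_force: [-0.4, 0.1, -0.2]
finger_gap: 0.0595
```

```bash
python3 - <<'E'
from h import *
p=cam('wrist','w4'); p=cam('side'); crop(p,(220,120,420,270),4,'s4')
delta([.529,.019,.04])
E
```

```text
t 8.55 pos [0.5304 0.02   0.072 ] x [-0.088 -0.996 -0.   ] z [ 0.0022 -0.     -1.    ] gap 0.0597 F [0.2 0.5 0.5] q [  13.   15.  -22.  110.    7.   56. -108.]
to [0.529 0.019 0.04 ] units total [0.04 0.05 1.07]
```

View pics/w4.png

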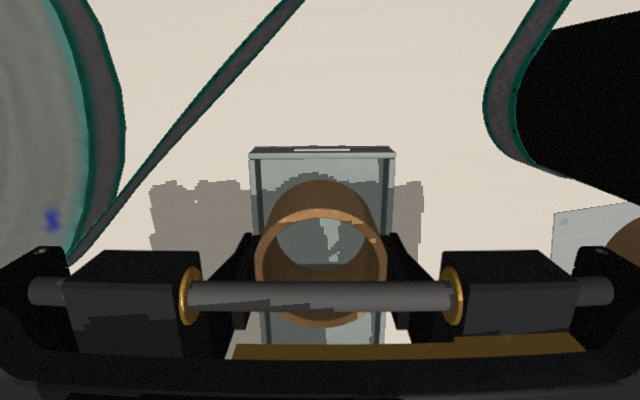

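View pics/s4.png

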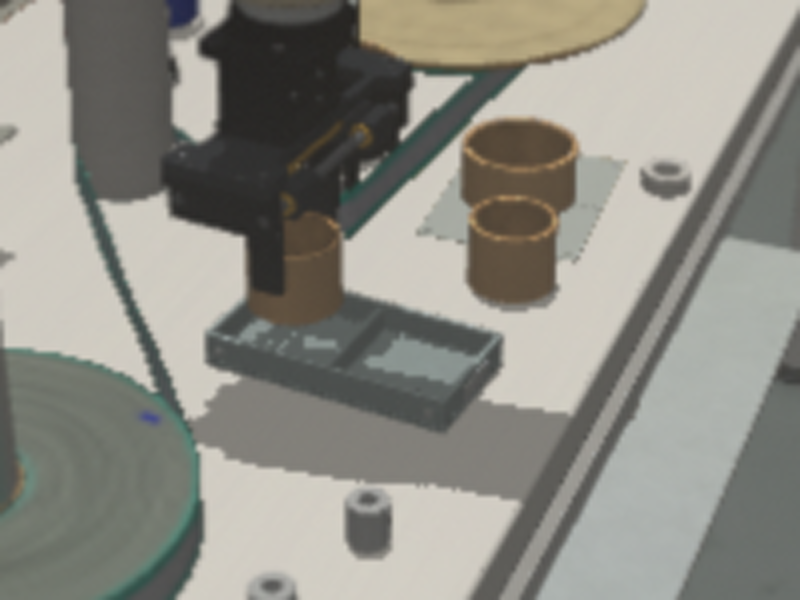

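Call:
servo_tool(
  steps=[
    [[-1,0.04,0.05,0.5,0,0,0],[-1,0,0,0.4,0,0,0],[-1,0,0,0.15,0,0,0],[-1,0,0,0,0,0,0]],
  ],
)

```text
time: 8.95
ee_pos: [0.5278, 0.0189, 0.0391]
tcp_rot: [[-0.088, -0.996, -0.0], [-0.996, 0.088, -0.0], [0.0, 0.0, -1.0]]
wrist_force: [0.6, 0.6, 0.3]
finger_gap: 0.0594
```

Call:
servo_tool(
  steps=[
    [[0.9,0,0,0,0,0,0],[0.9,0,0,0,0,0,0],[0.9,0,0,0,0,0,0],[0.9,0,0,-0.6,0,0,0],[0.9,0,0,-1,0,0,0],[0.9,0,0,-1,0,0,0],[1,0,0,-1,0,0,0],[1,0,0.9,0,0,0,0],[1,0,0.9,0,0,0,0],[1,0,0.9,0,0,0,0],[1,0.5,0.4,0,0,0,0]],
  ],
)

```text
time: 10.05
ee_pos: [0.4322, 0.0138, 0.1473]
tcp_rot: [[-0.085, -0.996, -0.0], [-0.996, 0.085, 0.0], [-0.0, 0.0, -1.0]]
wrist_force: [-0.5, -0.0, -0.4]
finger_gap: 0.0875
```

```bash
python3 - <<'E'
from h import *
p=cam('wrist','w5'); delta([.4285,-.114,.035])
E
```

```text
t 10.1 pos [0.431  0.0104 0.1471] x [-0.088 -0.996  0.002] z [-0.0011 -0.0015 -1.    ] gap 0.0869 F [-1.4 -3.9 -0.5] q [  16.   -2.  -23.  118.   -1.   64. -102.]
to [ 0.4285 -0.114   0.035 ] units total [ 4.13 -0.29  3.74]
```

View pics/w5.png

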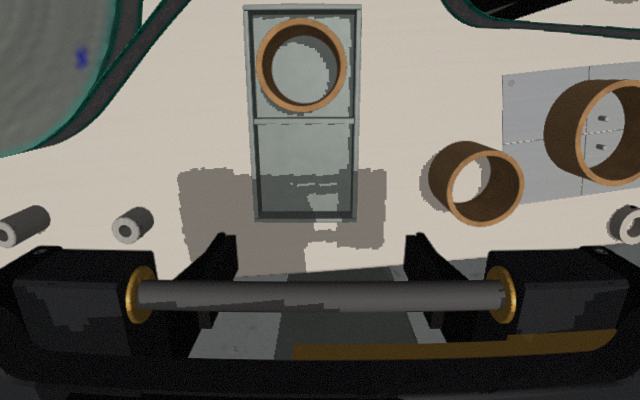

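Call:
servo_tool(
  steps=[
    [[0.85,0.5,-0.05,0,0,0,0],[0.85,0.9,-0.06,0,0,0,0],[0.85,0.9,-0.06,0,0,0,0],[0.85,0.9,-0.06,0.5,0,0,0],[0.85,0.73,-0.06,0.8,0,0,0],[0.85,0.2,0,0.9,0,0,0],[0.85,0,0,0,0,0,0],[0.85,0,0,0,0,0,0]],
  ],
)

```text
time: 10.9
ee_pos: [0.4317, -0.1115, 0.0816]
tcp_rot: [[-0.088, -0.996, -0.001], [-0.996, 0.088, 0.001], [-0.001, 0.001, -1.0]]
wrist_force: [0.5, 0.7, 0.4]
finger_gap: 0.0805
```

```bash
python3 - <<'E'
from h import *
p=cam('wrist','w6'); delta([.4285,-.114,.035])
c=(.4285,-.114);overlay(p,[(c,.05,.031,(0,255,0))],(160,120,480,340),2.4,'o6')
E
```

```text
t 10.95 pos [ 0.4324 -0.1114  0.0823] x [-0.087 -0.996 -0.   ] z [ 1.e-03  1.e-04 -1.e+00] gap 0.0804 F [1.3 0.9 0. ] q [ 23.   4. -15. 120.   1.  55. -87.]
to [ 0.4285 -0.114   0.035 ] units total [0.1  0.12 1.58]
```

View pics/o6.png

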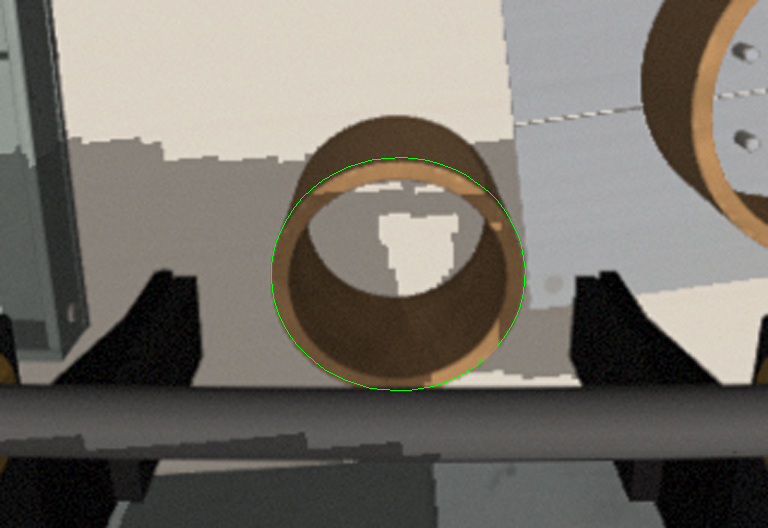

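Call:
servo_tool(
  steps=[
    [[0.85,0.08,0.12,0.5,0,0,0],[0.85,0,0,0.7,0,0,0],[0.85,0,0,0.36,0,0,0],[0.85,0,0,0,0,0,0],[-1,0,0,0,0,0,0],[-1,0,0,0,0,0,0],[-1,0,0,0,0,0,0],[-1,0,0,0,0,0,0],[-1,0,0,0,0,0,0]],
  ],
)

```text
time: 11.85
ee_pos: [0.4284, -0.1141, 0.0349]
tcp_rot: [[-0.088, -0.996, 0.001], [-0.996, 0.088, -0.0], [0.0, -0.001, -1.0]]
wrist_force: [-0.4, 0.0, 4.7]
finger_gap: 0.0604
```

Call:
servo_tool(
  steps=[
    [[-1,0,0,-0.7,0,0,0],[-1,0,0,-1,0,0,0],[-1,0,0,-0.8,0,0,0],[-1,-0.72,-0.03,0,0,0,0],[-1,-1,-0.04,0,0,0,0],[-1,-1,-0.04,0,0,0,0],[-1,-1,-0.04,0,0,0,0],[-1,-1,0,0,0,0,0],[-1,0,0,0.5,0,0,0],[-1,0,0,0.8,0,0,0],[-1,0,0,0,0,0,0],[-1,0,0,0,0,0,0]],
  ],
)

```text
time: 13.05
ee_pos: [0.4445, 0.0266, 0.0705]
tcp_rot: [[-0.088, -0.996, -0.001], [-0.996, 0.088, 0.0], [-0.0, 0.001, -1.0]]
wrist_force: [0.4, -0.0, -0.3]
finger_gap: 0.0603
```

```bash
python3 - <<'E'
from h import *
p=cam('wrist','w7'); p=cam('side'); crop(p,(220,120,420,270),4,'s7')
delta([.4455,.0265,.0395])
E
```

```text
t 13.15 pos [0.4454 0.0265 0.0713] x [-0.089 -0.996 -0.   ] z [ 1.1e-03  1.0e-04 -1.0e+00] gap 0.0601 F [-0.1 -0.1 -0.1] q [  14.    6.  -24.  121.    3.   54. -107.]
to [0.4455 0.0265 0.0395] units total [ 0.   -0.    1.06]
```

View pics/w7.png

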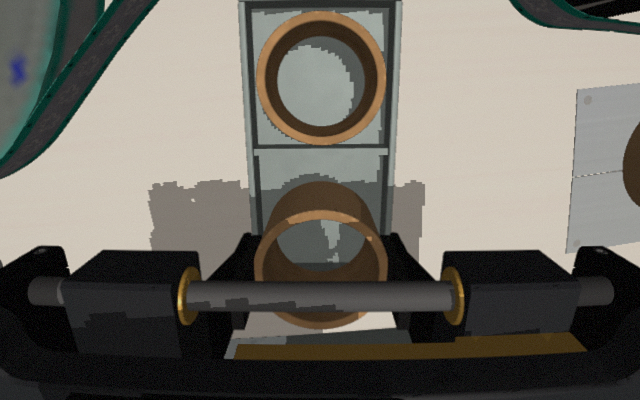

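View pics/s7.png

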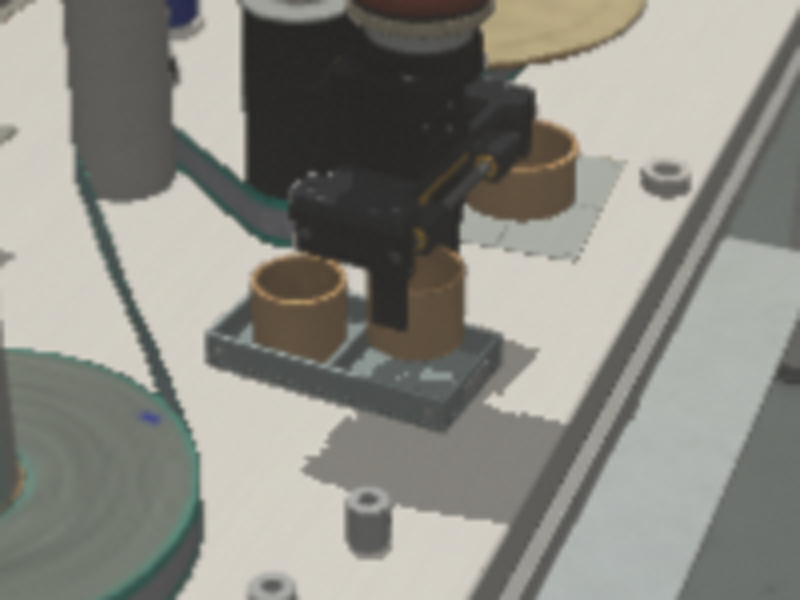

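Call:
servo_tool(
  steps=[
    [[-1,0,0,0.5,0,0,0],[-1,0,0,0.4,0,0,0],[-1,0,0,0.15,0,0,0],[-1,0,0,0,0,0,0],[0.85,0,0,0,0,0,0],[0.85,0,0,0,0,0,0],[0.85,0,0,0,0,0,0],[0.85,0,0,-0.6,0,0,0],[0.85,0,0,-1,0,0,0],[0.85,0,0,-1,0,0,0],[0.5,0,0,-1,0,0,0],[0,0,0,-0.4,0,0,0]],
  ],
)

```text
time: 14.35
ee_pos: [0.4461, 0.0268, 0.1617]
tcp_rot: [[-0.088, -0.996, 0.004], [-0.996, 0.088, -0.0], [-0.0, -0.004, -1.0]]
wrist_force: [0.1, -0.4, -0.8]
finger_gap: 0.0715
```

```bash
python3 - <<'E'
from h import *
p=cam('wrist','w8')
delta([.422,.27,.17])
E
```

```text
t 14.4 pos [0.4465 0.0268 0.1623] x [-0.088 -0.996 -0.   ] z [ 4.9e-03 -1.0e-04 -1.0e+00] gap 0.0677 F [ 1.9 -0.3  1.9] q [  15.   -1.  -24.  115.   -0.   65. -104.]
to [0.422 0.27  0.17 ] units total [-8.    1.53 -0.26]
```

View pics/w8.png

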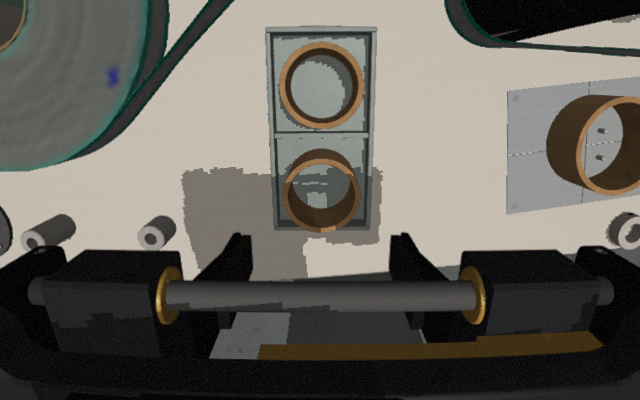

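Call:
servo_tool(
  steps=[
    [[0,0,0,-0.1,0,0,-0.87],[0,0,0,-0.1,0,0,-0.87],[0,0,0,-0.1,0,0,-0.87],[0,0,0,-0.1,0,0,-0.87],[0,0,0,-0.1,0,0,-0.87],[0,0,0,-0.1,0,0,-0.87],[0,0,0,-0.1,0,0,-0.87],[0,0,0,-0.1,0,0,-0.87],[0,0,0,0,0,0,0]],
  ],
)

```text
time: 15.3
ee_pos: [0.4445, 0.0266, 0.182]
tcp_rot: [[0.818, -0.575, -0.001], [-0.575, -0.818, 0.0], [-0.001, 0.001, -1.0]]
wrist_force: [-0.0, 0.4, -0.9]
finger_gap: 0.0437
```

```bash
python3 - <<'E'
from h import *
delta([.425,.28,.18])
E
```

```text
t 15.3 pos [0.4445 0.0266 0.182 ] x [ 0.818 -0.575 -0.001] z [-0.001  0.    -1.   ] gap 0.0437 F [-0.   0.4 -0.9] q [ 14.  -2. -23. 114.  -1.  68. -43.]
to [0.425 0.28  0.18 ] units total [-5.39 -6.54  0.07]
```

Call:
servo_tool(
  steps=[
    [[0,-0.34,-0.42,0,0,0,0],[0,-0.72,-0.87,0,0,0,0],[0,-0.72,-0.87,0,0,0,0],[0,-0.72,-0.87,0,0,0,0],[0,-0.72,-0.87,0,0,0,0],[0,-0.72,-0.87,0,0,0,0],[0,-0.72,-0.87,0,0,0,0],[0,-0.72,-0.87,0,0,0,0],[0,0,0,0,0,0,0],[0,0,0,0,0,0,0],[0,0,0,0,0,0,0]],
  ],
)

```text
time: 16.4
ee_pos: [0.4258, 0.278, 0.1822]
tcp_rot: [[0.815, -0.579, -0.001], [-0.579, -0.815, -0.001], [-0.0, 0.001, -1.0]]
wrist_force: [0.9, -0.1, 0.9]
finger_gap: 0.0436
```

```bash
python3 - <<'E'
from h import *
p=cam('wrist','w9')
for k in ('magazine','sleeve_mid','spacer_mid'):
    for d in pinpoint(k,p)[:2]:
        r,c=d['point']; print(k,round(d['p'],2),c*640,r*400,atz(p,(c*640,r*400),Z[k]))
st()
E
```

```text
magazine 0.76 252.224 73.8 [0.42756293 0.39203276 0.        ]
sleeve_mid 0.75 306.496 165.32 [0.42121014 0.29577728 0.023     ]
t 16.6 pos [0.426  0.2783 0.1828] x [ 0.816 -0.579  0.   ] z [ 2.e-04 -3.e-04 -1.e+00] gap 0.0434 F [-0.1 -0.3 -0.7] q [ -3.   7. -38. 105.   5.  69. -77.]
```

View pics/w9.png

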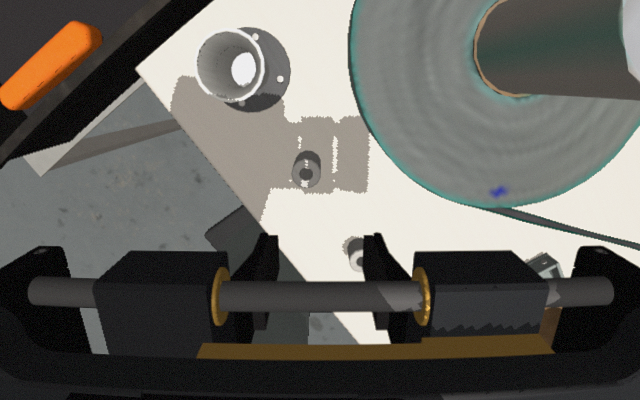

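```bash
python3 - <<'E'
from h import *
p=cam('wrist')
s=atz(p,(306,174),.046)[:2]; m=atz(p,(231,64),.078)[:2]
print(s,m)
overlay(p,[(s,.046,.013,(0,255,0)),(s,.0,.013,(255,0,0)),(m,.078,.026,(0,255,0)),(m,.005,.038,(255,0,0)),(m,.006,.016,(0,0,255))],(180,10,360,200),4,'o9')
st()
E
```

```text
[0.42032593 0.2936476 ] [0.42988682 0.39579256]
t 16.65 pos [0.426  0.2785 0.1829] x [ 0.816 -0.578  0.   ] z [ 3.e-04 -2.e-04 -1.e+00] gap 0.0439 F [ 0.4 -0.2  0.4] q [ -3.   7. -38. 105.   5.  69. -77.]
```

View pics/o9.png

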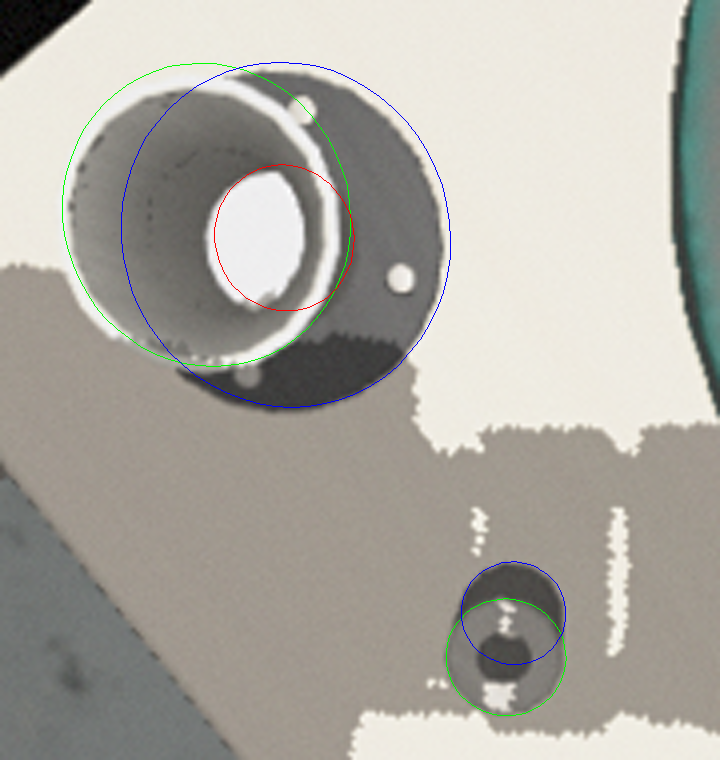

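```bash
python3 - <<'E'
from h import *
p=cam('wrist')
s=atz(p,(305.6,174),.046)[:2]; m=atz(p,(230,65.3),.078)[:2]
print(s,m)
overlay(p,[(s,.046,.013,(0,255,0)),(s,.0,.013,(255,0,0)),(m,.078,.026,(0,255,0)),(m,.005,.038,(255,0,0)),(m,.006,.016,(0,0,255))],(180,10,360,200),4,'o9b')
s=(.4205,.2935)
delta([*s,.09])
E
```

```text
[0.41999117 0.29405335] [0.42864625 0.39575952]
t 16.7 pos [0.4259 0.2787 0.183 ] x [ 0.816 -0.578  0.   ] z [ 3.e-04 -1.e-04 -1.e+00] gap 0.0436 F [0.  0.3 0.4] q [ -3.   7. -38. 105.   5.  69. -77.]
to [0.4205 0.2935 0.09  ] units total [-0.43 -0.3   3.1 ]
```

View pics/o9b.png

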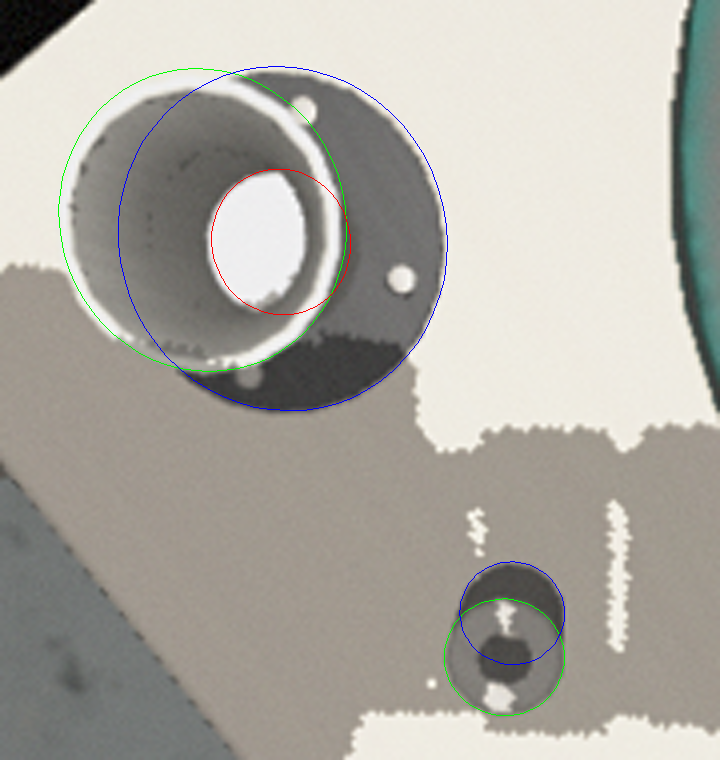

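Call:
servo_tool(
  steps=[
    [[0.1,-0.43,-0.3,0.4,0,0,0],[0.1,0,0,0.9,0,0,0],[0.1,0,0,0.9,0,0,0],[0.1,0,0,0.9,0,0,0],[0.1,0,0,0.5,0,0,0],[0.1,0,0,0,0,0,0],[0.1,0,0,0,0,0,0]],
  ],
)

```text
time: 17.4
ee_pos: [0.4207, 0.2944, 0.0757]
tcp_rot: [[0.817, -0.577, 0.0], [-0.577, -0.817, 0.001], [0.0, -0.001, -1.0]]
wrist_force: [0.5, 0.4, 0.1]
finger_gap: 0.0479
```

```bash
python3 - <<'E'
from h import *
p=cam('wrist')
overlay(p,[((.4205,.2935),.046,.013,(0,255,0)),((.4285,.3945),.078,.026,(0,255,0)),((.4285,.3945),.005,.038,(255,0,0))],(180,0,440,340),2,'o10')
delta((.4205,.2935,.028))
E
```

```text
t 17.45 pos [0.421  0.2946 0.0761] x [ 0.817 -0.577  0.001] z [ 1.3e-03  9.0e-04 -1.0e+00] gap 0.0476 F [-0.   0.3  0.3] q [ -6.  15. -38. 111.  11.  57. -84.]
to [0.4205 0.2935 0.028 ] units total [0.01 0.04 1.6 ]
```

View pics/o10.png

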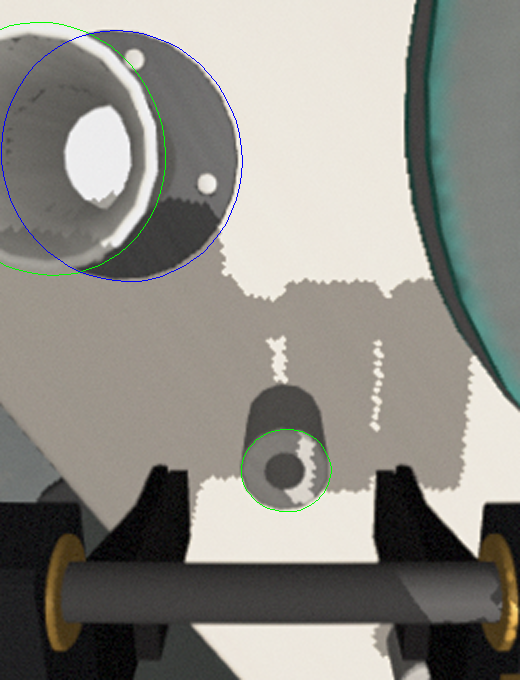

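Call:
servo_tool(
  steps=[
    [[0.1,0,0.03,0.7,0,0,0],[0.1,0,0,0.6,0,0,0],[0.1,0,0,0.3,0,0,0],[0.1,0,0,0,0,0,0],[-1,0,0,0,0,0,0],[-1,0,0,0,0,0,0],[-1,0,0,0,0,0,0],[-1,0,0,0,0,0,0],[-1,0,0,0,0,0,0]],
  ],
  grip_force=20,
)

```text
time: 18.35
ee_pos: [0.4203, 0.2935, 0.0275]
tcp_rot: [[0.817, -0.577, 0.001], [-0.577, -0.817, 0.0], [0.001, -0.001, -1.0]]
wrist_force: [-0.2, -1.1, 4.6]
finger_gap: 0.0254
```

Call:
servo_tool(
  steps=[
    [[-1,0,0,-0.7,0,0,0],[-1,0,0,-1,0,0,0],[-1,0,0,-1,0,0,0],[-1,0,0,-0.7,0,0,0],[-1,0,0,0,0,0,0]],
  ],
)

```text
time: 18.85
ee_pos: [0.4211, 0.2944, 0.1316]
tcp_rot: [[0.817, -0.577, 0.004], [-0.577, -0.817, 0.002], [0.002, -0.004, -1.0]]
wrist_force: [0.1, -0.1, -1.1]
finger_gap: 0.0255
```

```bash
python3 - <<'E'
from h import *
delta((.4285,.394,.13))
E
```

```text
t 18.85 pos [0.4211 0.2944 0.1316] x [ 0.817 -0.577  0.002] z [ 0.004   0.0021 -1.    ] gap 0.0255 F [ 0.1 -0.1 -1.1] q [ -5.  11. -39. 108.   8.  63. -82.]
to [0.4285 0.394  0.13  ] units total [-1.71 -2.85  0.06]
```

Call:
servo_tool(
  steps=[
    [[-1,-0.4,-0.6,0,0,0,0],[-1,-0.5,-0.8,0,0,0,0],[-1,0,0,0,0,0,0],[-1,0,0,0,0,0,0]],
  ],
)

```text
time: 19.25
ee_pos: [0.4211, 0.3432, 0.1276]
tcp_rot: [[0.818, -0.576, -0.002], [-0.576, -0.818, -0.001], [-0.001, 0.002, -1.0]]
wrist_force: [0.7, -0.0, -1.3]
finger_gap: 0.0254
```

```bash
python3 - <<'E'
from h import *
p=cam('wrist')
m=(.4285,.394)
overlay(p,[(m,.078,.026,(0,255,0)),(m,.078,.023,(0,255,0)),(m,.005,.038,(255,0,0)),(m,.006,.016,(0,0,255))],(180,60,440,340),2.2,'o11')
delta((*m,.13))
E
```

```text
t 19.3 pos [0.4215 0.3424 0.1277] x [ 0.817 -0.577 -0.001] z [-0.0017 -0.0013 -1.    ] gap 0.0254 F [-0.3  0.4 -1.1] q [ -9.  15. -39. 104.  11.  64. -88.]
to [0.4285 0.394  0.13  ] units total [-0.8  -1.54 -0.08]
```

View pics/o11.png

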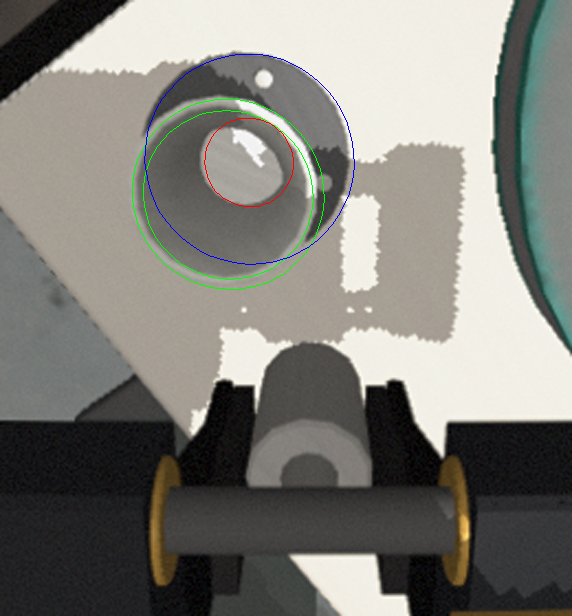

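Call:
servo_tool(
  steps=[
    [[-1,-0.4,-0.75,0,0,0,0],[-1,-0.43,-0.81,0,0,0,0],[-1,0,0,0,0,0,0],[-1,0,0,0,0,0,0],[-1,0,0,0,0,0,0]],
  ],
)

```text
time: 19.8
ee_pos: [0.4289, 0.3942, 0.1284]
tcp_rot: [[0.816, -0.578, -0.0], [-0.578, -0.816, -0.001], [0.001, 0.001, -1.0]]
wrist_force: [-0.1, -0.9, -2.6]
finger_gap: 0.0258
```

```bash
python3 - <<'E'
from h import *
p=cam('wrist')
m=(.428,.395)
s=bot.sense(); t=s['ee_pos'][:2]
overlay(p,[(m,.078,.026,(0,255,0)),(m,.005,.038,(255,0,0)),(t,s['ee_pos'][2]-.0275,.013,(0,0,255)),(t,s['ee_pos'][2]+.0185,.013,(0,0,255))],(180,120,440,380),2.2,'o12')
p=cam('side')
overlay(p,[(m,.078,.026,(0,255,0)),(t,s['ee_pos'][2]-.0275,.013,(0,0,255)),(m,.005,.038,(255,0,0))],(190,200,340,340),4,'s12')
delta((*m,.0915))
E
```

```text
t 19.9 pos [0.429  0.3945 0.1287] x [ 0.816 -0.578  0.001] z [ 1.e-04 -9.e-04 -1.e+00] gap 0.0254 F [-1.2 -0.7 -0.8] q [-14.  20. -39.  99.  14.  66. -93.]
to [0.428  0.395  0.0915] units total [-0.04  0.    1.24]
```

View pics/o12.png

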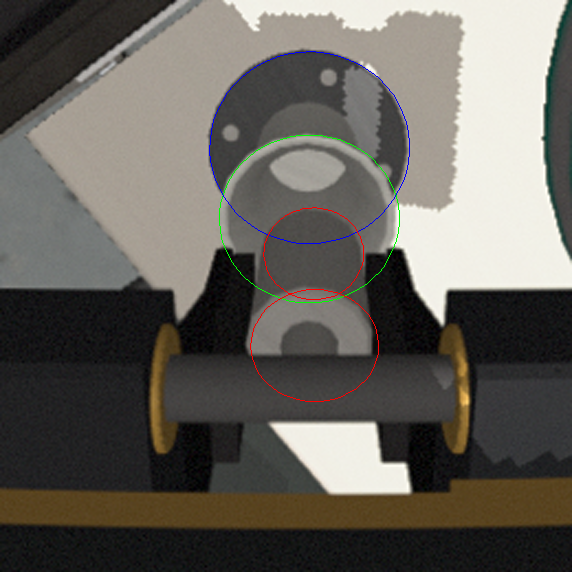

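View pics/s12.png

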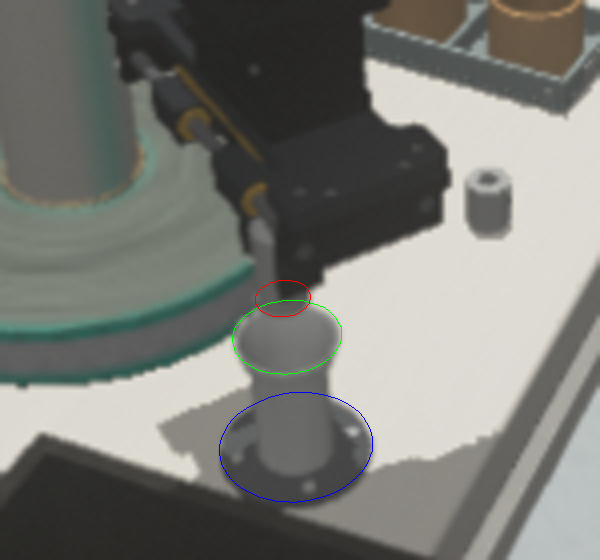

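Call:
servo_tool(
  steps=[
    [[-1,-0.05,0,0.4,0,0,0],[-1,0,0,0.5,0,0,0],[-1,0,0,0.33,0,0,0],[-1,0,0,0,0,0,0],[-1,0,0,0,0,0,0]],
  ],
)

```text
time: 20.4
ee_pos: [0.4272, 0.3966, 0.0915]
tcp_rot: [[0.817, -0.577, -0.001], [-0.577, -0.817, -0.0], [-0.0, 0.001, -1.0]]
wrist_force: [-0.2, 0.2, -0.4]
finger_gap: 0.0252
```

```bash
python3 - <<'E'
from h import *
st();p=cam('wrist'); crop(p,(180,120,440,380),2.2,'w13')
E
```

```text
t 20.4 pos [0.4272 0.3966 0.0915] x [ 0.817 -0.577 -0.   ] z [-9.e-04 -4.e-04 -1.e+00] gap 0.0252 F [-0.2  0.2 -0.4] q [-15.  23. -39. 101.  16.  62. -95.]
```

View pics/w13.png

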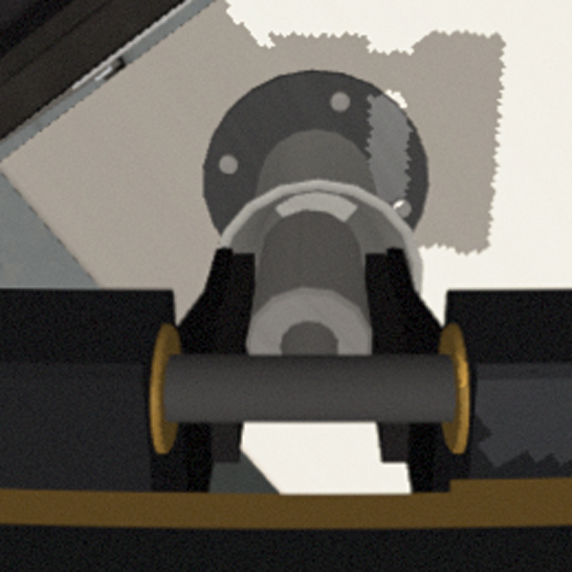

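Call:
servo_tool(
  steps=[
    [[-1,0.07,0,0,0,0,0],[-1,0,0,0,0,0,0],[-1,0,0,0,0,0,0]],
  ],
)

```text
time: 20.75
ee_pos: [0.4294, 0.3955, 0.0923]
tcp_rot: [[0.817, -0.577, 0.001], [-0.577, -0.817, 0.0], [0.0, -0.001, -1.0]]
wrist_force: [-0.2, 0.5, -1.1]
finger_gap: 0.0255
```

```bash
python3 - <<'E'
from h import *
st();p=cam('wrist'); crop(p,(180,120,440,380),2.2,'w14')
E
```

```text
t 20.75 pos [0.4294 0.3955 0.0923] x [ 0.817 -0.577  0.   ] z [ 5.e-04  4.e-04 -1.e+00] gap 0.0255 F [-0.2  0.5 -1.1] q [-15.  23. -39. 101.  16.  62. -94.]
```

View pics/w14.png

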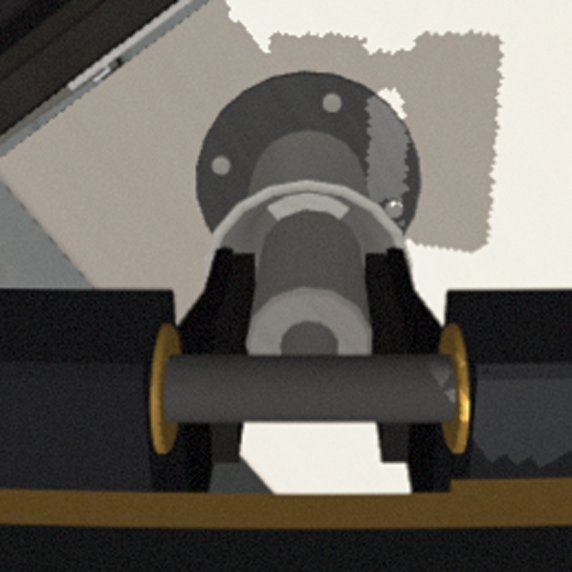

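Centred (rim and flange now symmetric about column ~309). Release.

Call:
servo_tool(
  steps=[
    [[0,0,0,0,0,0,0],[0,0,0,0,0,0,0],[0,0,0,0,0,0,0],[0,0,0,0,0,0,0],[0,0,0,-0.7,0,0,0],[0,0,0,-1,0,0,0],[0,0,0,-1,0,0,0],[0,0,0,0,0,0,0]],
  ],
)

```text
time: 21.6
ee_pos: [0.4305, 0.3974, 0.1773]
tcp_rot: [[0.817, -0.577, 0.005], [-0.577, -0.817, 0.004], [0.002, -0.006, -1.0]]
wrist_force: [-0.0, -0.6, 0.2]
finger_gap: 0.0436
```

```bash
python3 - <<'E'
from h import *
p=cam('wrist'); crop(p,(180,60,440,340),2.2,'w15')
p=cam('side'); crop(p,(190,200,340,340),4,'s15')
delta((.412,.19,.14))
E
```

```text
t 21.7 pos [0.4294 0.3956 0.1735] x [ 0.817 -0.577  0.001] z [ 1.2e-03  7.0e-04 -1.0e+00] gap 0.0433 F [-0.5 -0.7 -0.6] q [-14.  18. -40.  96.  12.  70. -92.]
to [0.412 0.19  0.14 ] units total [3.48 5.94 1.11]
```

View pics/w15.png

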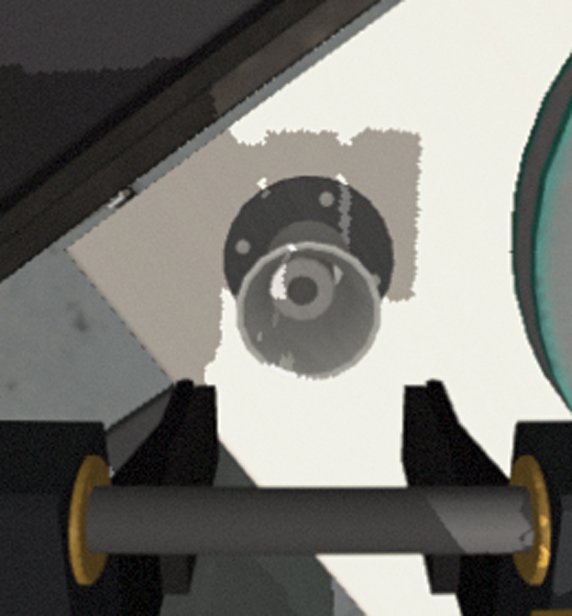

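View pics/s15.png

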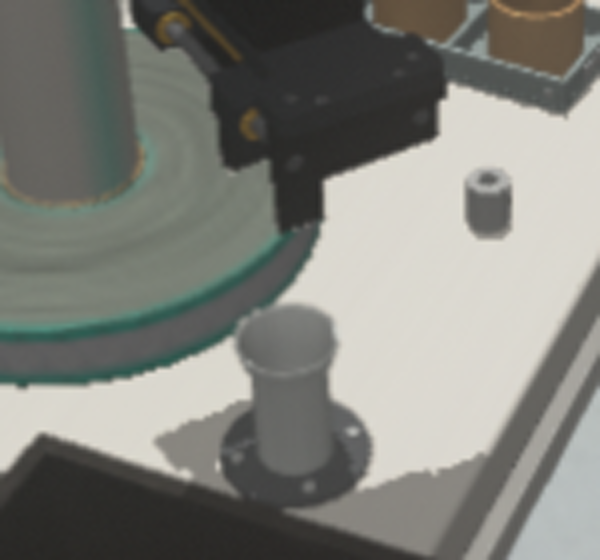

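Call:
servo_tool(
  steps=[
    [[0,0.28,0.54,0,0,0,0],[0,0.46,0.8,0,0,0,0],[0,0.46,0.8,0,0,0,0],[0,0.46,0.8,0,0,0,0],[0,0.46,0.8,0,0,0,0],[0,0.46,0.8,0.2,0,0,0],[0,0.46,0.8,0.4,0,0,0],[0,0.46,0.8,0.5,0,0,0],[0,0,0,0,0,0,0],[0,0,0,0,0,0,0],[0,0,0,0,0,0,0]],
  ],
)

```text
time: 22.8
ee_pos: [0.4086, 0.1854, 0.14]
tcp_rot: [[0.817, -0.576, -0.0], [-0.576, -0.817, 0.001], [-0.0, -0.0, -1.0]]
wrist_force: [-0.4, 0.4, 0.2]
finger_gap: 0.0432
```

```bash
python3 - <<'E'
from h import *
p=cam('wrist')
for d in pinpoint('spacer_mid',p)[:2]:
    r,c=d['point']; print(round(d['p'],2),c*640,r*400,atz(p,(c*640,r*400),.015))
c=(.4105,.186)
overlay(p,[(c,.03,.013,(0,255,0)),(c,.0,.013,(255,0,0))],(180,60,440,340),2.2,'o16')
delta((*c,.06))
E
```

```text
0.85 320.89599999999996 186.68 [0.40874679 0.18682596 0.015     ]
t 22.9 pos [0.4087 0.1855 0.1402] x [ 0.818 -0.576 -0.   ] z [ 2.e-04  6.e-04 -1.e+00] gap 0.0433 F [ 0.2 -0.2  0.2] q [  5.   2. -35. 116.   1.  63. -66.]
to [0.4105 0.186  0.06  ] units total [ 0.04 -0.04  2.67]
```

View pics/o16.png

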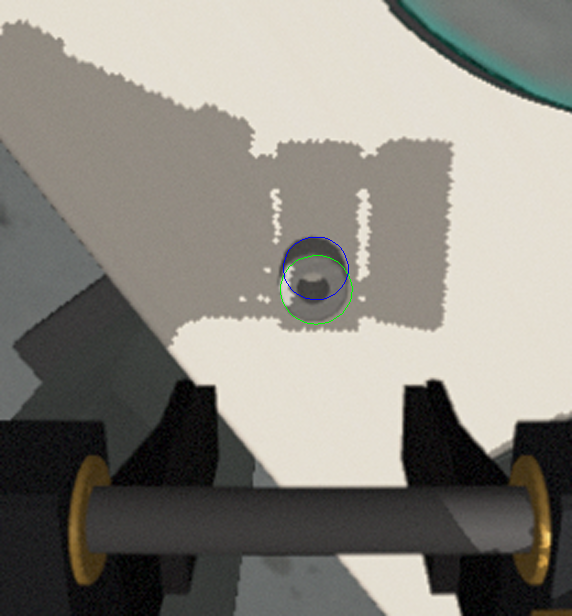

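Call:
servo_tool(
  steps=[
    [[0,0.02,-0.03,0.6,0,0,0],[0,0,0,0.8,0,0,0],[0,0,0,0.8,0,0,0],[0,0,0,0,0,0,0],[0,0,0,0,0,0,0]],
  ],
)

```text
time: 23.4
ee_pos: [0.4096, 0.1855, 0.0744]
tcp_rot: [[0.817, -0.576, -0.001], [-0.576, -0.817, 0.0], [-0.001, 0.0, -1.0]]
wrist_force: [1.2, 0.3, 1.1]
finger_gap: 0.0434
```

```bash
python3 - <<'E'
from h import *
p=cam('wrist')
c=(.410,.186)
overlay(p,[(c,.03,.013,(0,255,0)),(c,.0,.013,(255,0,0))],(180,100,440,380),2.2,'o17')
delta((*c,.020))
E
```

```text
t 23.45 pos [0.4102 0.1856 0.075 ] x [ 0.817 -0.576  0.   ] z [ 8.e-04  7.e-04 -1.e+00] gap 0.0437 F [-0.4  0.1  0.1] q [  4.   7. -35. 120.   5.  55. -69.]
to [0.41  0.186 0.02 ] units total [-0.01 -0.01  1.83]
```

View pics/o17.png

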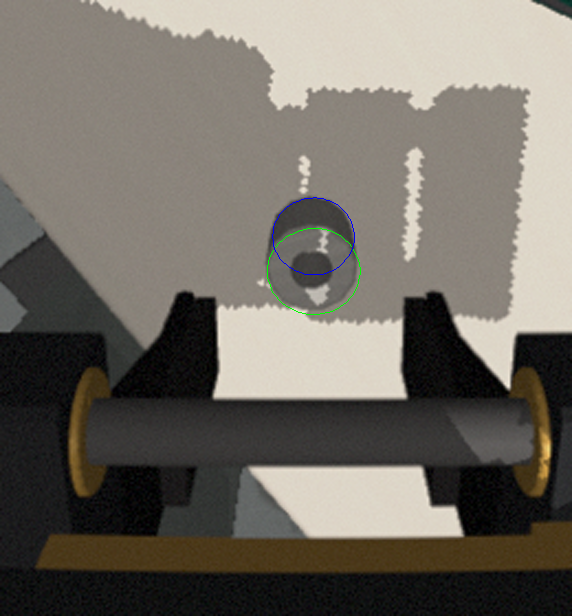

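Call:
servo_tool(
  steps=[
    [[0,0,0,0.7,0,0,0],[0,0,0,0.7,0,0,0],[0,0,0,0.42,0,0,0],[0,0,0,0,0,0,0],[-1,0,0,0,0,0,0],[-1,0,0,0,0,0,0],[-1,0,0,0,0,0,0],[-1,0,0,0,0,0,0],[-1,0,0,0,0,0,0]],
  ],
  grip_force=20,
)

```text
time: 24.35
ee_pos: [0.4103, 0.1851, 0.0202]
tcp_rot: [[0.817, -0.577, 0.001], [-0.577, -0.817, 0.0], [0.001, -0.001, -1.0]]
wrist_force: [-0.8, -1.0, 6.4]
finger_gap: 0.0252
```

Call:
servo_tool(
  steps=[
    [[-1,0,0,-0.7,0,0,0],[-1,0,0,-1,0,0,0],[-1,0,0,-1,0,0,0],[-1,0,0,-0.8,0,0,0],[-1,0,0,0,0,0,0],[-1,0,0,0,0,0,0]],
  ],
)

```text
time: 24.95
ee_pos: [0.4098, 0.1847, 0.1245]
tcp_rot: [[0.817, -0.577, 0.001], [-0.577, -0.817, -0.0], [0.001, -0.001, -1.0]]
wrist_force: [-0.6, 0.4, -1.8]
finger_gap: 0.0256
```

```bash
python3 - <<'E'
from h import *
delta((.4292,.3955,.125))
E
```

```text
t 24.95 pos [0.4098 0.1847 0.1245] x [ 0.817 -0.577  0.001] z [ 1.e-03 -1.e-04 -1.e+00] gap 0.0256 F [-0.6  0.4 -1.8] q [  5.   3. -35. 117.   2.  61. -67.]
to [0.4292 0.3955 0.125 ] units total [-3.53 -6.11 -0.02]
```

Call:
servo_tool(
  steps=[
    [[-1,-0.3,-0.5,0,0,0,0],[-1,-0.45,-0.8,0,0,0,0],[-1,-0.45,-0.8,0,0,0,0],[-1,-0.45,-0.8,0,0,0,0],[-1,-0.45,-0.8,0,0,0,0],[-1,-0.45,-0.8,0,0,0,0],[-1,-0.45,-0.8,0,0,0,0],[-1,-0.45,-0.7,0,0,0,0],[-1,-0.1,-0.1,0,0,0,0],[-1,0,0,0,0,0,0],[-1,0,0,0,0,0,0],[-1,0,0,0,0,0,0]],
  ],
)

```text
time: 26.15
ee_pos: [0.4285, 0.3944, 0.1239]
tcp_rot: [[0.816, -0.578, -0.0], [-0.578, -0.816, -0.001], [0.0, 0.001, -1.0]]
wrist_force: [-0.3, -0.2, -0.6]
finger_gap: 0.0253
```

```bash
python3 - <<'E'
from h import *
p=cam('wrist'); crop(p,(180,120,440,380),2.2,'w18')
delta((.4292,.3955,.0905))
E
```

```text
t 26.2 pos [0.4286 0.3945 0.1242] x [ 0.816 -0.578  0.001] z [ 1.e-04 -8.e-04 -1.e+00] gap 0.025 F [-1.2  0.8 -1.8] q [-14.  21. -40.  99.  14.  65. -94.]
to [0.4292 0.3955 0.0905] units total [-0.   -0.04  1.12]
```

View pics/w18.png

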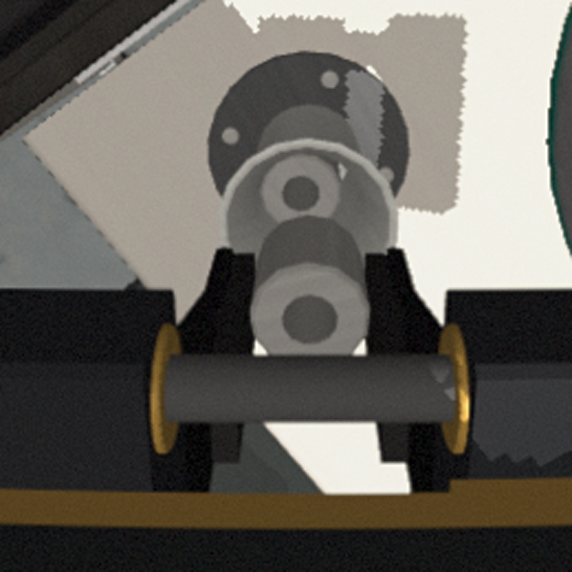

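Centred; sleeve visible at the bottom of the tube (column ~300). Lower.

Call:
servo_tool(
  steps=[
    [[-1,0,-0.03,0.4,0,0,0],[-1,0,0,0.45,0,0,0],[-1,0,0,0.26,0,0,0],[-1,0,0,0,0,0,0],[-1,0,0,0,0,0,0]],
  ],
)

```text
time: 26.7
ee_pos: [0.4286, 0.3964, 0.0907]
tcp_rot: [[0.817, -0.577, -0.001], [-0.577, -0.817, -0.0], [-0.0, 0.001, -1.0]]
wrist_force: [-0.1, -1.1, -0.9]
finger_gap: 0.0252
```

```bash
python3 - <<'E'
from h import *
p=cam('wrist'); crop(p,(180,120,440,380),2.2,'w19')
delta((.4292,.3955,.0905))
E
```

```text
t 26.75 pos [0.4288 0.3966 0.0912] x [ 0.817 -0.577 -0.   ] z [-0.e+00  2.e-04 -1.e+00] gap 0.0253 F [-0.1 -0.5 -1.1] q [-15.  23. -39. 101.  16.  62. -95.]
to [0.4292 0.3955 0.0905] units total [0.03 0.02 0.02]
```

View pics/w19.png

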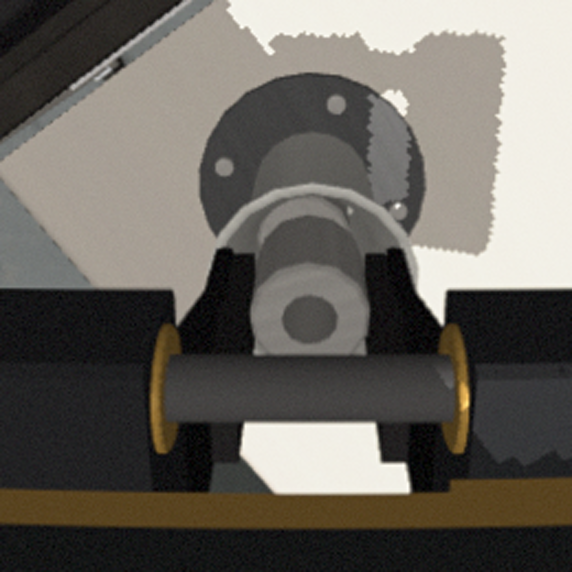

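Call:
servo_tool(
  steps=[
    [[-1,0.04,0.02,0,0,0,0],[-1,0,0,0,0,0,0],[0,0,0,0,0,0,0],[0,0,0,0,0,0,0],[0,0,0,0,0,0,0],[0,0,0,0,0,0,0],[0,0,0,-0.7,0,0,0],[0,0,0,-1,0,0,0],[0,0,0,-1,0,0,0],[0,0,0,-0.3,0,0,0],[0,0,0,0,0,0,0]],
  ],
)

```text
time: 27.85
ee_pos: [0.43, 0.3959, 0.1825]
tcp_rot: [[0.817, -0.577, 0.002], [-0.577, -0.817, 0.002], [0.001, -0.003, -1.0]]
wrist_force: [-0.1, 0.3, 0.3]
finger_gap: 0.0433
```

```bash
python3 - <<'E'
from h import *
p=cam('wrist'); crop(p,(180,60,440,340),2.2,'w20')
p=cam('side'); crop(p,(190,130,420,340),3.4 if False else 2.8,'s20')
st()
E
```

```text
t 27.95 pos [0.4292 0.3948 0.1801] x [ 0.817 -0.577 -0.   ] z [-7.e-04 -8.e-04 -1.e+00] gap 0.0436 F [ 0.3  0.3 -0. ] q [-13.  18. -41.  96.  12.  71. -92.]
```

View pics/w20.png

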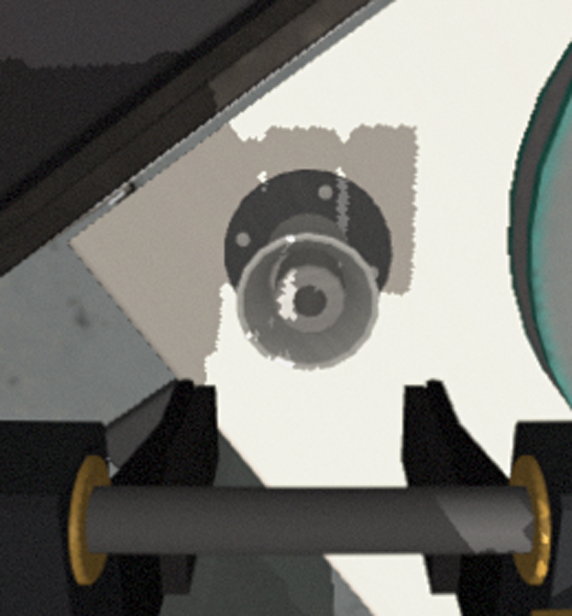

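View pics/s20.png

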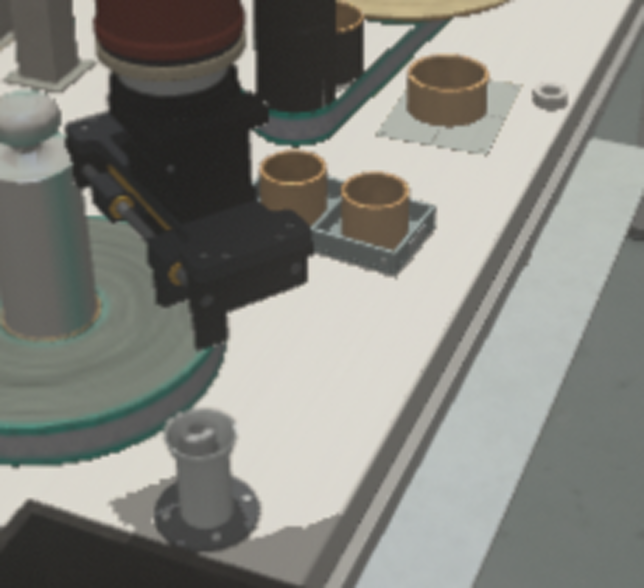

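```bash
python3 - <<'E'
from h import *
m=(.4290,.3950)
p=cam('wrist');overlay(p,[(m,.082,.013,(0,255,0)),(m,.078,.026,(255,0,0))],(250,120,390,260),4.5,'o21')
p=cam('side');overlay(p,[(m,.082,.013,(0,255,0)),(m,.078,.026,(255,0,0))],(240,265,300,335),8,'s21')
E
```

```text
(no output)
```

View pics/o21.png

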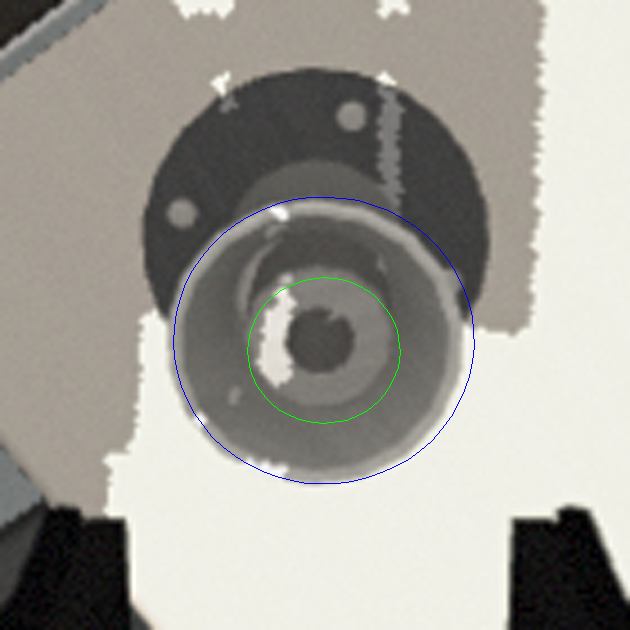

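View pics/s21.png

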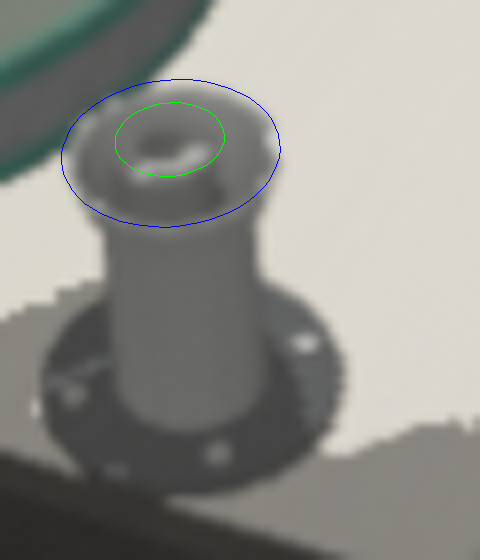

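```bash
python3 - <<'E'
from h import *
p=cam('top'); crop(p,(150,150,480,260),2.4,'t22')
st(); print(bot.hand_in())
E
```

```text
t 28.1 pos [0.429  0.3947 0.1797] x [ 0.817 -0.577 -0.001] z [-0.0017 -0.0013 -1.    ] gap 0.0434 F [-0.7 -0.5 -0.5] q [-13.  18. -41.  96.  12.  71. -92.]
the job is handed in; nothing more can be done
None
```

View pics/t22.png

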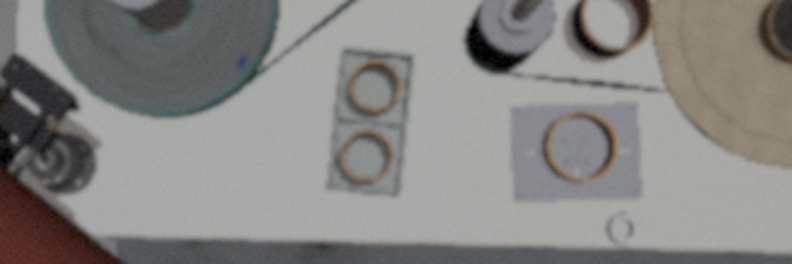

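I stood the two narrow cores upright in the caddy, one in each bay. I then dropped the sleeve into the tube magazine, followed by the spacer on top of it. The job was handed in at about 28 s of the 102 s, with the gripper open and clear of everything.

- **Caddy:** the last top and side pictures show both cores upright, one per bay.
- **Magazine order:** after the sleeve was released, the wrist picture showed it seated at the bottom of the tube. The last pictures show the spacer upright in the mouth on top of it.
- **Left alone:** the wide core and the shaft collar look unmoved.
- **Forces:** every wrist force reading stayed under 7 N.

One check did not quite agree. In the last wrist picture the spacer's top ring looked about 6% smaller than a ring drawn where it should end, 82 mm up. That does not suggest jamming, because a jammed spacer would sit higher and look larger. I put it down to image blur or a chamfered edge, but did not confirm that.

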